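Take out the reject, then free the glue-up box and hold it open

ROBOT

A 6-joint arm with a two-finger parallel gripper is mounted at the origin on the work surface. World frame = base frame: x ahead of the robot, y to its left, z up, the work surface at z = 0. Lengths are in m, angles in rad, forces in N, time in s.
With the tool pointing down it reaches from about 0.3 to 0.775 m from the base axis. Payload 14.6 kg.
Tool frame: the origin (TCP) lies at the very end of the fingers, on their centre line; the grasp point (between the pads) lies ctrl.grasp_offset behind it (ctrl.grasp_offset is the distance from the TCP to the grasp point, in m); z points along the fingers, y is the direction in which the jaws open and shut (so a half turn about z gives the same grasp; the last joint's range is limited). The gripper opens to 94 mm and grips with 3 to 60 N. Pads are 16 mm wide; open, the fingers measure 119 mm over their backs; the gripper's body (75 mm by 177 mm) begins 78 mm behind the grasp point.
Start: joints at [-1.171, 0.3, 1.521, -0, 1.321, -0.067], TCP at [0.248, -0.491, 0.184] pointing down, gripper open.
Joint ranges: [-3.03, 3.03], [-0.79, 2.21], [0.23, 2.52], [-1.04, 4.18], [0, 3.07], [-2.55, 2.55]. Speed limits (rad/s): [2.22, 2.22, 2.57, 3.14, 3.14, 3.14].

INTERFACE

Orientations are given as [roll, pitch, yaw] about the fixed x, y, z axes, in that order (R = Rz(yaw) Ry(pitch) Rx(roll)).
In Python, from station import ctrl gives the robot as it stands. The module is installed in compiled form; this text tells all that it offers.
- The arm moves only by the tool carry_out, never from a script. Its argument "deltas" is a list of rows, each an object of numbers: "x", "y", "z": the shift along the tool's x, y, z in units of 0.02 m (1.0 is 0.02 m); "wx", "wy", "wz": the turn, a rotation vector about the tool's x, y, z in units of 0.08 rad (1.0 is 0.08 rad); "jaw": the opening in per cent of the stroke, from 0 (shut) to 100 (fully open). A call has 1 to 12 rows; each row shifts and turns the commanded pose from where the row before left it, along the tool's axes as they then stand; what a row does not reach is not made up. A row lasts 1/12 s, in which the tool goes at most 41.7 mm and 7.16 degrees, less where a joint would pass 70% of its speed; a pose out of reach is approached as far as the arm can. A call with a number of a shift or a turn outside -1 to 1 is refused whole. A call with a gripper value outside its range is refused whole. The fingers move at their own pace and stop on an object; "squeeze" is the grip in N (left out, the last holds). Time passes only in rows, so rows that do not move let the fingers close. It gives the time, the measured TCP pose, the force and the opening at its end, in the units of the state.
- ctrl.get_obs(): the state, without advancing time (a new reading comes with each control period).
- ctrl.camera(name): name is "scene" or "top" or "wrist"; returns the picture (400x640x3 uint8, blue, green, red); there is no depth.
- ctrl.camera_params(name): a dict with "mtx" (3x3 intrinsics, pixels), "origin" and "attitude" of the camera in the world. Camera axes: x right, y down, z forward; pixel columns grow to the right and rows downward; lengths in m; the calibration is good to about 2 mm. A picture is of the moment at which its call begins: read the wrist's pose just before it. camera_params takes no time and is no camera call; for the wrist camera it gives the pose at the moment of the call.
- ctrl.hand_in(): hands the job in, once; it reports no verdict.
Trained networks look in the newest picture that a camera, given by its name, has taken for a name from the list of things; names that differ only in an ending like _2 or _b are one class to them, and where a whole thing is asked for, a point or a joint stands for the part that bears it (a point fixed in the world has none). Each returns a list of dicts, best first, with "conf" (0 to 1); they miss things now and then, are a little off and sometimes report something else, mostly with a low value. They report only what shows in the picture. A call takes as long as a camera call.
- ctrl.boxes_of(camera, label): "rect" ([left, top, right, bottom] in pixels, round what is visible of it).
- ctrl.mark_of(camera, label): "position" ([row, column] in pixels: a listed point, or the origin of a listed thing).
The state is a dict: "time_s": time; "qpos": joint angles; "joint_vel": joint speeds; "tau": joint torques, N m; "ee_pos": TCP position; "eef_rot": TCP orientation; "force": force on the tool from outside, world axes, zero at the start; "moment": the same for the moment, N m; "grip_width": finger opening in m.
Only numpy, scipy, OpenCV 4.12 (cv2) and the standard library are available. Lean on these libraries where they do the work, as an engineer would, in place of code of your own. Each camera call takes 0.05 s, during which the arm holds its last target.

TASK

A reject has got in among the passed blanks: pick the striped blank with the red tag out of the green pass tray and set it down flat in the red reject tray without dropping it, leaving the green-tagged one in the pass tray. Then, before touching the red-knobbed slide, give the blue cover of the glue-up box a tug by its bar handle to learn whether its bolt is caught; if it is, push the slide fully over to free it. Raise the cover to about 45 degrees and finish while still holding it open there, so that your workmate can load the good blank; leave the other things on the bench alone.

Things in the scene. Friction and masses are not known exactly. Their poses are not given: they have to be found in the camera images.
- red_blank_mid (a point): centre of the loose blank with a red round tag (32 mm) on its top: a wooden block striped in colours, 90 mm along its own x, 40 mm along y, 45 mm high, about 0.12 kg, upright in one of the two seats of the pass tray at the start; the point is 22.5 mm above its underside, z up
- green_blank_mid (a point): the same for the blank with the green round tag, in the other seat of the pass tray: same size and same axes
- pass_floor (a point): fixed green pass tray with two seats end to end along its own x: centre of its floor, 6 mm above the bench. Each seat is 130 x 62 mm inside, its centre 68 mm from this point along x; rim 10 mm above the bench
- reject_floor (a point): fixed red reject tray: centre of its inner floor, 6 mm above the bench; its long side is its own x. Inside 110 x 62 mm, outside 122 x 74 mm, rim 10 mm above the bench, so a blank fits only lengthways (about 10 mm to spare all round)
- hinge (a point): fixed point at the middle of the cover's hinge, at the far upper edge of the fixed plywood glue-up box (200 x 220 x 100 mm high); x points away from the front of the box, y along the hinge (to the left seen from the front), z up. The box's front has a dark wooden ledge, 70 mm high, that carries the slide
- cover (a joint): angle of the blue cover (206 x 226 x 12 mm, 0.6 kg) about the hinge, rad: 0 closed, grows as its front edge rises, stop at 1.25. It falls shut when let go. Inside, out of sight, a bolt may or may not be caught over a foot of the cover: if it is, the cover rises only by its play, about 0.04 rad (8 mm at the front), and then stops dead; if not, it lifts freely
- handle (a point): middle of the bar handle on the cover: aluminium rod 12 mm thick, along the hinge direction, 88 mm free between its posts, its centre 40 mm above the cover's top face (34 mm free below the rod). With the cover closed the point lies 165 mm in front of the hinge (-x of hinge) and 46 mm above it; it turns with the cover
- slide_knob (a point): point on the axis of the round red knob, 10 mm below its top: the knob is 16 mm thick and 31 mm tall, upright, on a 30 x 30 mm brass carriage whose top lies 21 mm below this point; it stands in front of the box, its axis 36 mm clear of the cover's front edge
- slide (a joint): travel of the knob, m: 0 at its home end (always so at the start), 0.030 fully over, in the +y direction of hinge (to the left seen from the front). It has light friction (about 2 N) and stays where it is left. Pushed fully over, it pulls the hidden bolt clear of the cover, and the bolt stays clear; the cover should be down, not pulling on the bolt, meanwhile
- glue_bottle: bystander to be left alone: white glue bottle, 60 mm thick, 190 mm tall; origin at the middle of its underside
- pencil_mug: bystander to be left alone: blue mug, 80 mm thick, 90 mm tall; origin at the middle of its underside
- sanding_block: bystander to be left alone: cork sanding block 60 x 90 x 30 mm; origin at the middle of its underside
- offcut: bystander to be left alone: pale wood offcut 50 x 100 x 20 mm; origin at the middle of its underside
- clamp: bystander to be left alone: black bar clamp with red pads lying flat, 240 x 95 x 24 mm; origin at the middle of its underside
- screwdriver: bystander to be left alone: screwdriver with yellow handle lying along its x; origin at the middle of its underside
- hammer: bystander to be left alone: hammer lying along its x, wooden handle; origin at the middle of its underside

How it is judged:
By the outcome, as a careful person would: the job done as asked, in the order asked, and still so for the second after the job is handed in, while the arm keeps its last pose, push and grip.
It also fails if it takes over 72 s, if anything falls off the work surface, if the arm or the gripper's body presses on something with over 40 N, if the wrist force passes 120 N, or if a joint passes its speed limit or range.

## Working session

There is one attempt and no reset: what is moved stays moved. The work goes in short steps, Python scripts to look and compute and a tool call to move; the robot and the scene stay as the last step left them, time stands still between calls to the robot, and variables do not carry over. Pictures are saved under pics/ and viewed, and the job is handed in when it is done.

Besides the shell and the picture viewer there is one more tool, called after "Emit:" by a JSON object that holds its "name" and its "arguments". carry_out: Moves the arm, as the interface text tells. Its arguments: {"type":"object","properties":{"deltas":{"type":"array"},"squeeze":{"type":"number"}},"required":["deltas"]}

```bash
mkdir -p pics; ls
python3 - <<'E'
from station import ctrl
import cv2
o=ctrl.get_obs(); print(o, ctrl.grasp_offset)
for n in ("scene","top","wrist"):
    im=ctrl.camera(n); cv2.imwrite(f"pics/{n}0.png",im); p=ctrl.camera_params(n); print(n,p)
E
```

```text
pics
{'time_s': 0.0, 'qpos': array([-1.17057547e+00,  3.00481654e-01,  1.52161602e+00,  9.18997356e-06,
        1.32068750e+00, -6.66237298e-02]), 'joint_vel': array([ 4.55186704e-04, -9.95320237e-04, -4.67774388e-04, -5.71036322e-05,
       -2.06166971e-03,  9.13896361e-04]), 'tau': array([-4.19859134e-03, -5.31813276e+01, -3.52743816e+01,  7.06927897e-02,
        2.44660873e-02, -1.15788298e-04]), 'ee_pos': array([ 0.2474098 , -0.49087514,  0.18336578]), 'eef_rot': array([-3.14040338e+00, -8.82725643e-05,  4.66842251e-01]), 'force': array([ 0.75108846, -0.50382531, -1.11902748]), 'moment': array([-0.01449979, -0.01701733, -0.01947038]), 'grip_width': 0.09389208410453743} 0.0188
scene {'mtx': array([[460.6070935 ,   0.        , 316.60216983],
       [  0.        , 460.6070935 , 194.54697701],
       [  0.        ,   0.        ,   1.        ]]), 'origin': array([ 1.35177271, -0.17346071,  1.25001429]), 'attitude': array([-2.52239137e+00, -1.86482714e-03,  1.38686141e+00])}
top {'mtx': array([[361.22805619,   0.        , 324.34894941],
       [  0.        , 361.22805619, 204.37323372],
       [  0.        ,   0.        ,   1.        ]]), 'origin': array([ 0.39578434, -0.02452154,  1.06055586]), 'attitude': array([-2.94501829,  0.01952208, -1.54202082])}
wrist {'mtx': array([[300.71065748,   0.        , 316.38511956],
       [  0.        , 300.71065748, 199.93542828],
       [  0.        ,   0.        ,   1.        ]]), 'origin': array([ 0.31719661, -0.45711695,  0.38446323]), 'attitude': array([ 2.87405662e+00,  7.43152054e-05, -1.10305197e+00])}
```

View pics/scene0.png

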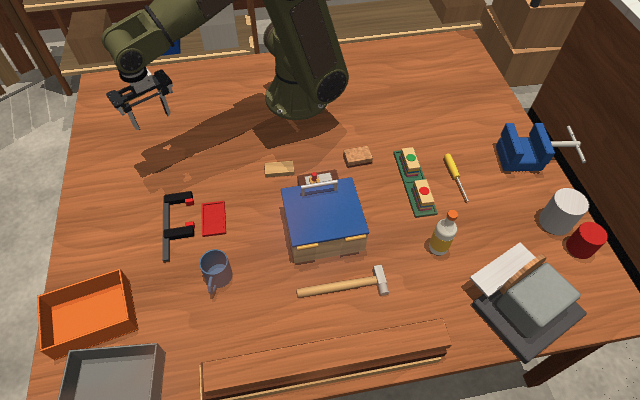

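View pics/top0.png

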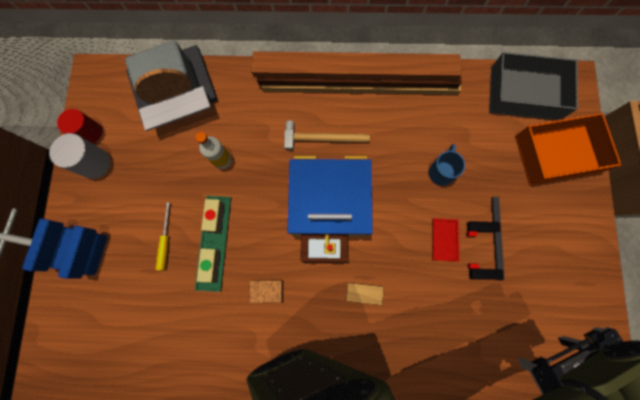

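View pics/wrist0.png

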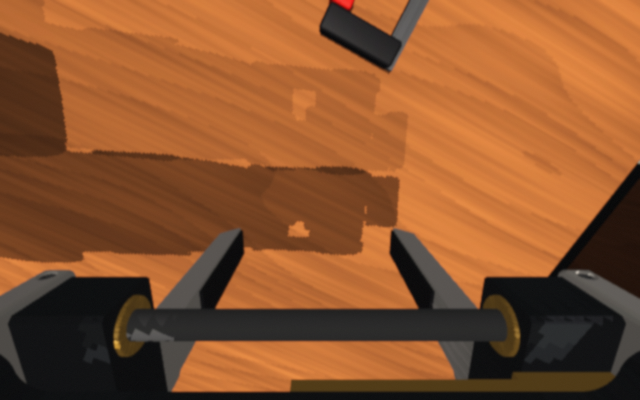

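```bash
cat > h.py <<'E'
from station import ctrl
import cv2, numpy as np
from scipy.spatial.transform import Rotation as R
def cam(n):
    p=ctrl.camera_params(n); return p['mtx'],np.array(p['origin']),R.from_euler('xyz',p['attitude']).as_matrix()
def ray(c,row,col):
    K,o,A=c; d=A@np.linalg.solve(K,[col,row,1.0]); return o,d
def onz(c,row,col,z):
    o,d=ray(c,row,col); return o+d*(z-o[2])/d[2]
def proj(c,P):
    K,o,A=c; v=K@(A.T@(np.array(P)-o)); return v[1]/v[2],v[0]/v[2]
def tri(rs):
    M=np.zeros((3,3));b=np.zeros(3)
    for o,d in rs:
        d=d/np.linalg.norm(d);Q=np.eye(3)-np.outer(d,d);M+=Q;b+=Q@o
    X=np.linalg.solve(M,b); 
    return X,[float(np.linalg.norm(np.cross(X-o,d/np.linalg.norm(d)))) for o,d in rs]
E
python3 - <<'E'
from h import *
cs={n:cam(n) for n in("scene","top")}
for l in ["red_blank_mid","green_blank_mid","pass_floor","reject_floor","hinge","handle","slide_knob"]:
    m={}
    for n in cs:
        r=ctrl.mark_of(n,l); m[n]=r
        print(l,n,[(np.round(q['position'],1).tolist(),round(q['conf'],2)) for q in r[:3]])
    if m['scene'] and m['top']:
        X,e=tri([ray(cs[n],*m[n][0]['position']) for n in cs]); print('   ',X.round(4),np.round(e,4))
E
```

```text
red_blank_mid scene [([195.5, 422.6], 0.93)]
red_blank_mid top [([213.5, 214.3], 0.61), ([288.4, 265.5], 0.55)]
    [0.5653 0.3227 0.0321] [0.0021 0.0021]
green_blank_mid scene [([158.3, 409.3], 0.9)]
green_blank_mid top []
pass_floor scene [([180.8, 412.4], 0.89), ([197.7, 424.4], 0.73)]
pass_floor top [([245.4, 211.2], 0.76)]
    [ 0.4749  0.3295 -0.0052] [0.004 0.004]
reject_floor scene [([220.4, 209.7], 0.85)]
reject_floor top [([161.6, 221.0], 0.71), ([239.5, 443.7], 0.64), ([247.3, 328.9], 0.49)]
    [ 0.6851 -0.0699  0.462 ] [0.2583 0.2583]
hinge scene [([239.3, 336.5], 0.63)]
hinge top [([159.8, 333.5], 0.73)]
    [ 0.7137 -0.0087  0.1069] [0.0136 0.0136]
handle scene [([183.0, 316.6], 0.93), ([217.6, 211.5], 0.54)]
handle top [([215.1, 327.0], 0.96)]
    [ 0.5465 -0.0153  0.1583] [0.0062 0.0062]
slide_knob scene [([171.7, 313.6], 0.64), ([246.1, 439.2], 0.43)]
slide_knob top [([244.6, 329.5], 0.66)]
    [ 0.476  -0.0176  0.1243] [0.0003 0.0003]
```

Top view: pass tray at about (col 213, row 243) with the red tag at (210,214) and the green tag at (206,265). The reject tray is at (445,240), the blue cover in the middle with its handle at (329,216), and the knob is at (330,246). The box front faces the robot. Next I refine with crops.

Run:
```python
from h import *
t=cv2.imread('pics/top0.png'); s=cv2.imread('pics/scene0.png')
def crop(im,x0,y0,w,h,k,f): cv2.imwrite(f,cv2.resize(im[y0:y0+h,x0:x0+w],None,fx=k,fy=k,interpolation=cv2.INTER_CUBIC))
crop(t,180,140,330,170,2.4,'pics/tc.png') 
crop(s,150,135,300,130,2.6,'pics/sc.png')
cs={n:cam(n) for n in("scene","top")}
# colour blobs
def blob(im,x0,y0,w,h,f):
    hsv=cv2.cvtColor(im,cv2.COLOR_BGR2HSV)[y0:y0+h,x0:x0+w].astype(int); m=f(hsv).astype(np.uint8)
    n,l,st,c=cv2.connectedComponentsWithStats(m); i=1+np.argmax(st[1:,4]); 
    pts=np.argwhere(l==i)[:,::-1].astype(np.float32)+[x0,y0]
    return c[i]+[x0,y0],st[i,4],cv2.minAreaRect(pts.astype(np.float32)),pts
red=lambda q:((q[...,0]<8)|(q[...,0]>172))&(q[...,1]>170)&(q[...,2]>110)
grn=lambda q:(q[...,0]>50)&(q[...,0]<85)&(q[...,1]>110)&(q[...,2]>90)
blu=lambda q:(q[...,0]>100)&(q[...,0]<125)&(q[...,1]>150)
for nm,f,z,bt,bs in [('redtag',red,.051,(195,200,30,30),(415,180,25,25)),('greentag',grn,.051,(195,253,25,25),(400,148,25,25)),('reject',red,.010,(425,210,37,60),(198,198,30,42))]:
    a=blob(t,*bt,f);b=blob(s,*bs,f)
    print(nm,a[:3],b[:3]); A=onz(cs['top'],a[0][1],a[0][0],z);B=onz(cs['scene'],b[0][1],b[0][0],z);print(A.round(4),B.round(4), tri([ray(cs['top'],a[0][1],a[0][0]),ray(cs['scene'],b[0][1],b[0][0])]))
    if nm=='reject':
        for P in cv2.boxPoints(a[2]): print('corner',onz(cs['top'],P[1],P[0],z).round(4))
a=blob(t,270,140,120,110,blu); print('cover',a[2]); 
for P in cv2.boxPoints(a[2]): print('corner',onz(cs['top'],P[1],P[0],.112).round(4))
```

```text
redtag (array([209.62962963, 214.45679012]), np.int32(81), ((209.5, 214.5), (9.0, 9.0), 90.0)) (array([423.796875, 190.421875]), np.int32(64), ((423.5, 190.5), (7.0, 9.0), 90.0))
[0.5588 0.3273 0.051 ] [0.5587 0.3273 0.051 ] (array([0.55874616, 0.3272793 , 0.05109909]), [2.8215070274413133e-06, 2.8215070272796274e-06])
greentag (array([205.3125, 264.8875]), np.int32(80), ((205.5, 264.5), (9.0, 9.0), 90.0)) (array([410.73469388, 157.08163265]), np.int32(49), ((411.0, 157.0), (6.0, 8.0), 90.0))
[0.4168 0.3264 0.051 ] [0.4165 0.3279 0.051 ] (array([0.41684734, 0.3270389 , 0.05126098]), [0.0006672730053213246, 0.0006672730053213894])
reject (array([445.41794872, 239.63760684]), np.int32(1170), ((445.5, 239.5), (43.0, 27.0), 90.0)) (array([212.99219766, 217.6710013 ]), np.int32(769), ((213.07586669921875, 217.7896728515625), (33.17794418334961, 24.13475227355957), 86.633544921875))
[ 0.5092 -0.3509  0.01  ] [ 0.5124 -0.3511  0.01  ] (array([ 0.50964061, -0.3519092 ,  0.00607453]), [0.0002021366237914179, 0.00020213662379128534])
corner [ 0.5716 -0.3142  0.01  ]
corner [ 0.5736 -0.3926  0.01  ]
corner [ 0.4491 -0.3872  0.01  ]
corner [ 0.447  -0.3106  0.01  ]
cover ((329.5, 196.5), (73.0, 83.0), 90.0)
corner [0.706 0.103 0.112]
corner [ 0.7111 -0.1247  0.112 ]
corner [ 0.5104 -0.1254  0.112 ]
corner [0.5046 0.0932 0.112 ]
```

View pics/tc.png

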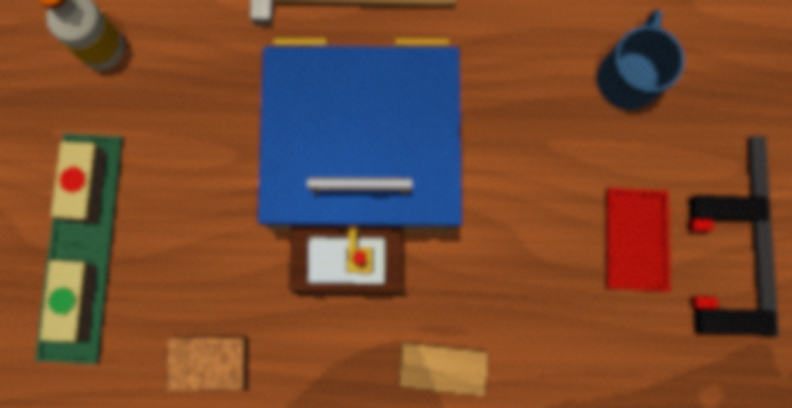

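View pics/sc.png

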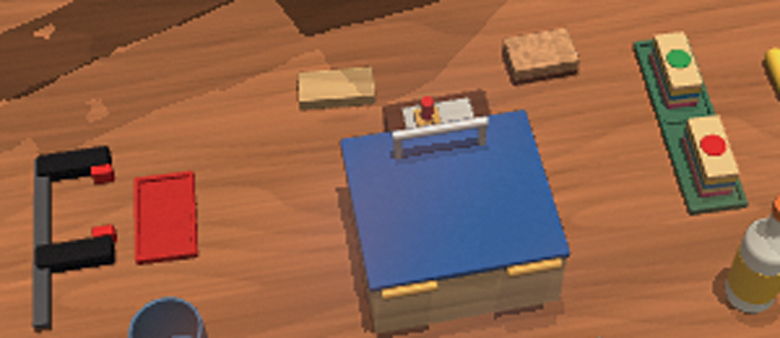

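```bash
cat >> h.py <<'E'
def fit(im,c,box,f,z,scale=6):
    x0,y0,w,h=box
    q=cv2.resize(im[y0:y0+h,x0:x0+w],None,fx=scale,fy=scale,interpolation=cv2.INTER_CUBIC)
    hsv=cv2.cvtColor(q,cv2.COLOR_BGR2HSV).astype(int); m=f(hsv).astype(np.uint8)
    m=cv2.morphologyEx(m,cv2.MORPH_CLOSE,np.ones((scale*2,)*2,np.uint8))
    n,l,st,cc=cv2.connectedComponentsWithStats(m); i=1+np.argmax(st[1:,4])
    cnt=max(cv2.findContours((l==i).astype(np.uint8),cv2.RETR_EXTERNAL,cv2.CHAIN_APPROX_NONE)[0],key=cv2.contourArea)[:,0]
    W=np.array([onz(c,(p[1]+.5)/scale-.5+y0,(p[0]+.5)/scale-.5+x0,z)[:2] for p in cnt])
    r=cv2.minAreaRect((W*1000).astype(np.float32)); return r,W
E
python3 - <<'E'
from h import *
t=cv2.imread('pics/top0.png'); s=cv2.imread('pics/scene0.png'); T=cam('top');S=cam('scene')
red=lambda q:((q[...,0]<8)|(q[...,0]>172))&(q[...,1]>170)&(q[...,2]>110)
cream=lambda q:(((q[...,0]>15)&(q[...,0]<32)&(q[...,2]>160)&(q[...,1]<160))|((q[...,0]<8)|(q[...,0]>172))&(q[...,1]>170)&(q[...,2]>110)|(q[...,0]>50)&(q[...,0]<85)&(q[...,1]>110)&(q[...,2]>90))
blu=lambda q:(q[...,0]>100)&(q[...,0]<125)&(q[...,1]>150)
pg=lambda q:(q[...,0]>60)&(q[...,0]<95)&(q[...,1]>60)&(q[...,2]<110)
print('red',fit(t,T,(195,190,30,48),cream,.051)[0]);print('grn',fit(t,T,(190,242,30,48),cream,.051)[0])
print('rej',fit(t,T,(425,210,40,60),red,.01)[0],fit(s,S,(198,196,32,46),red,.01)[0])
print('cover',fit(t,T,(275,150,115,92),blu,.112)[0],fit(s,S,(275,175,100,75),blu,.112)[0])
E
```

```text
red ((558.25439453125, 327.4622802734375), (40.97617721557617, 88.25324249267578), 87.78529357910156)
grn ((423.91552734375, 324.5202331542969), (49.4536018371582, 126.64939880371094), 79.38106536865234)
rej ((510.2216796875, -351.5141296386719), (78.75911712646484, 125.22897338867188), 88.46257781982422) ((513.5482788085938, -350.6484375), (77.15496826171875, 130.30018615722656), 88.45928955078125)
cover ((607.348388671875, -14.632919311523438), (203.11373901367188, 220.3028106689453), 1.0228174924850464) ((614.1256103515625, 6.662017822265625), (205.8398895263672, 182.99240112304688), 1.1226837635040283)
```

Emit:
{"name": "carry_out", "arguments": {"deltas": [{"wz":0.8,"z":-0.4,"y":-0.5,"jaw":75},{"wz":0.9,"z":-0.4,"y":-0.8},{"wz":0.9,"z":-0.3,"y":-0.8},{"wz":0.9,"z":-0.3,"y":-0.8},{"wz":0.9,"z":-0.3,"y":-0.8},{"wz":0.9,"z":-0.3,"y":-0.8},{"wz":0.7,"z":-0.2,"y":-0.8},{"wz":0.34,"y":-0.8}]}}

```text
invalid input
```

Emit:
{"name": "carry_out", "arguments": {"deltas": [{"x":0,"y":-0.5,"z":-0.4,"wx":0,"wy":0,"wz":0.8,"jaw":75}]}}

```text
time_s: 0.93
ee_pos: [0.243, -0.4822, 0.1906]
eef_rot: [-3.139, -0.0, 0.404]
force: [-0.3, 0.6, -0.7]
grip_width: 0.09
```

Emit:
{"name": "carry_out", "arguments": {"deltas": [{"x":0,"y":-0.8,"z":-0.4,"wx":0,"wy":0,"wz":0.9,"jaw":75},{"x":0,"y":-0.8,"z":-0.3,"wx":0,"wy":0,"wz":0.9,"jaw":75},{"x":0,"y":-0.8,"z":-0.3,"wx":0,"wy":0,"wz":0.9,"jaw":75},{"x":0,"y":-0.8,"z":-0.3,"wx":0,"wy":0,"wz":0.9,"jaw":75},{"x":0.2,"y":-1,"z":-0.3,"wx":0,"wy":0,"wz":0.9,"jaw":75},{"x":0.2,"y":-1,"z":-0.3,"wx":0,"wy":0,"wz":0.9,"jaw":75},{"x":0.4,"y":-1,"z":0,"wx":0,"wy":0,"wz":0.2,"jaw":75},{"x":0.4,"y":-1,"z":0,"wx":0,"wy":0,"wz":0,"jaw":75},{"x":0.4,"y":-1,"z":0,"wx":0,"wy":0,"wz":0,"jaw":75},{"x":0.4,"y":-1,"z":0,"wx":0,"wy":0,"wz":0,"jaw":75},{"x":0.4,"y":-1,"z":0,"wx":0,"wy":0,"wz":0,"jaw":75},{"x":0.4,"y":-1,"z":0,"wx":0,"wy":0,"wz":0,"jaw":75}]}}

```text
time_s: 1.93
ee_pos: [0.2826, -0.2619, 0.2301]
eef_rot: [3.141, -0.0, -0.045]
force: [-0.3, -0.4, 0.3]
grip_width: 0.0704
```

Emit:
{"name": "carry_out", "arguments": {"deltas": [{"x":0.5,"y":-1,"z":0,"wx":0,"wy":0,"wz":0,"jaw":75},{"x":0.5,"y":-1,"z":0,"wx":0,"wy":0,"wz":0,"jaw":75},{"x":0.5,"y":-1,"z":0,"wx":0,"wy":0,"wz":0,"jaw":75},{"x":0.5,"y":-1,"z":0,"wx":0,"wy":0,"wz":0,"jaw":75},{"x":0.5,"y":-1,"z":0,"wx":0,"wy":0,"wz":0,"jaw":75},{"x":0.5,"y":-1,"z":0,"wx":0,"wy":0,"wz":0,"jaw":75},{"x":0.5,"y":-1,"z":0,"wx":0,"wy":0,"wz":0,"jaw":75},{"x":0.5,"y":-1,"z":0,"wx":0,"wy":0,"wz":0,"jaw":75},{"x":0.5,"y":-1,"z":0,"wx":0,"wy":0,"wz":0,"jaw":75},{"x":0.5,"y":-1,"z":0,"wx":0,"wy":0,"wz":0,"jaw":75},{"x":0.5,"y":-1,"z":0,"wx":0,"wy":0,"wz":0,"jaw":75},{"x":0.5,"y":-1,"z":0,"wx":0,"wy":0,"wz":0,"jaw":75}]}}

```text
time_s: 2.93
ee_pos: [0.4135, -0.0274, 0.2301]
eef_rot: [3.142, -0.0, -0.045]
force: [0.0, -0.7, 0.7]
grip_width: 0.0701
```

Emit:
{"name": "carry_out", "arguments": {"deltas": [{"x":0.5,"y":-1,"z":0,"wx":0,"wy":0,"wz":0,"jaw":75},{"x":0.5,"y":-1,"z":0,"wx":0,"wy":0,"wz":0,"jaw":75},{"x":0.5,"y":-1,"z":0,"wx":0,"wy":0,"wz":0,"jaw":75},{"x":0.4,"y":-1,"z":0,"wx":0,"wy":0,"wz":0,"jaw":75},{"x":0.4,"y":-1,"z":0,"wx":0,"wy":0,"wz":0,"jaw":75},{"x":0.4,"y":-1,"z":0,"wx":0,"wy":0,"wz":0,"jaw":75},{"x":0.4,"y":-1,"z":0,"wx":0,"wy":0,"wz":0,"jaw":75},{"x":0.3,"y":-1,"z":0,"wx":0,"wy":0,"wz":0,"jaw":75},{"x":0,"y":-1,"z":0,"wx":0,"wy":0,"wz":0,"jaw":75},{"x":0,"y":-1,"z":0,"wx":0,"wy":0,"wz":0,"jaw":75},{"x":0,"y":-1,"z":0,"wx":0,"wy":0,"wz":0,"jaw":75},{"x":0,"y":-1,"z":0,"wx":0,"wy":0,"wz":0,"jaw":75}]}}

```text
time_s: 3.93
ee_pos: [0.4918, 0.2092, 0.2299]
eef_rot: [3.142, 0.0, -0.045]
force: [-0.3, 0.2, -0.2]
grip_width: 0.0699
```

Emit:
{"name": "carry_out", "arguments": {"deltas": [{"x":0,"y":-1,"z":0,"wx":0,"wy":0,"wz":0,"jaw":75},{"x":0,"y":-1,"z":0,"wx":0,"wy":0,"wz":0,"jaw":75},{"x":0,"y":-1,"z":0,"wx":0,"wy":0,"wz":0,"jaw":75},{"x":0,"y":-1,"z":0,"wx":0,"wy":0,"wz":0,"jaw":75},{"x":0,"y":-1,"z":0,"wx":0,"wy":0,"wz":0,"jaw":75},{"x":0,"y":-0.8,"z":0,"wx":0,"wy":0,"wz":0,"jaw":75},{"x":0,"y":0,"z":0,"wx":0,"wy":0,"wz":0,"jaw":75}]}}

```text
time_s: 4.52
ee_pos: [0.4967, 0.3262, 0.2295]
eef_rot: [-3.142, 0.001, -0.043]
force: [0.4, 0.5, -0.0]
grip_width: 0.0707
```

Run:
```python
from h import *
o=ctrl.get_obs(); print(o['time_s'],o['ee_pos'],o['eef_rot'],o['force'],o['qpos'])
c=cam('wrist'); im=ctrl.camera('wrist'); cv2.imwrite('pics/w1.png',im)
print(c[1])
for l in ["red_blank_mid","pass_floor","green_blank_mid"]:
    for q in ctrl.mark_of('wrist',l)[:2]: print(l,np.round(q['position'],1),q['conf'],onz(c,*q['position'],.0285 if 'blank' in l else .006).round(4))
```

```text
4.5167 [0.49671178 0.32619272 0.2294671 ] [-3.14150078e+00  5.28329982e-04 -4.31617529e-02] [ 0.36713173  0.47058183 -0.03700195] [5.19266724e-01 3.71489035e-01 1.32086716e+00 3.62102384e-04
 1.44963443e+00 2.13318099e+00]
[0.57467934 0.32220304 0.43035102]
red_blank_mid [130.1 314. ] 0.63 [0.5589 0.3258 0.0285]
pass_floor [182.2 316.3] 0.86 [0.4848 0.326  0.006 ]
green_blank_mid [233.9 317.6] 0.79 [0.4141 0.3271 0.0285]
```

View pics/w1.png

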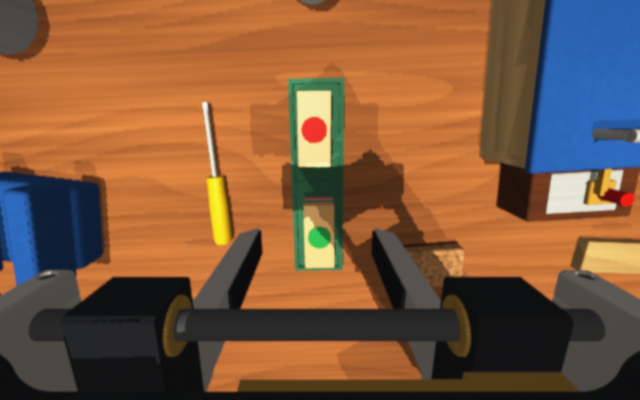

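The wrist view shows the red tag at (314,130) in the far seat, the green tag at (319,237), and the blank nearly square to the jaws. Next I fit the blank top in this image.

Run:
```python
from h import *
c=cam('wrist'); im=cv2.imread('pics/w1.png')
cream=lambda q:(((q[...,0]>15)&(q[...,0]<35)&(q[...,2]>170)&(q[...,1]<140))|((q[...,0]<8)|(q[...,0]>172))&(q[...,1]>170)&(q[...,2]>150))
r,W=fit(im,c,(285,85,60,90),cream,.051); print(r)
tag=lambda q:((q[...,0]<8)|(q[...,0]>172))&(q[...,1]>170)&(q[...,2]>150)
print(fit(im,c,(295,110,40,40),tag,.051)[0])
```

```text
((560.733642578125, 322.7764892578125), (41.26752853393555, 91.38524627685547), 87.66386413574219)
((560.6790161132812, 322.7007751464844), (29.798337936401367, 29.795719146728516), 87.43610382080078)
```

Run:
```python
from h import *
for i in range(3):
    o=ctrl.get_obs(); c=cam('wrist'); print(o['time_s'],o['ee_pos'].round(4),c[1].round(4),ctrl.camera_params('wrist')['attitude'],onz(c,130.1,314,.051))
    im=ctrl.camera('wrist')
```

```text
4.7167 [0.4971 0.3233 0.23  ] [0.575  0.3191 0.4309] [ 2.87432124e+00 -5.91827852e-04 -1.61554655e+00] [0.56030857 0.32251462 0.051     ]
4.7667 [0.4972 0.3232 0.2301] [0.5751 0.319  0.431 ] [ 2.87446672e+00 -4.62865693e-04 -1.61583036e+00] [0.56039295 0.32245386 0.051     ]
4.8167 [0.4973 0.3233 0.2302] [0.5751 0.319  0.4311] [ 2.87455484e+00 -3.73314989e-04 -1.61593191e+00] [0.5604373  0.32249557 0.051     ]
```

Emit:
{"name": "carry_out", "arguments": {"deltas": [{"x":0.8,"y":-0.1,"z":0,"wx":0,"wy":0,"wz":0,"jaw":75},{"x":0.8,"y":-0.1,"z":0.5,"wx":0,"wy":0,"wz":0,"jaw":75},{"x":0.8,"y":-0.1,"z":1,"wx":0,"wy":0,"wz":0,"jaw":75},{"x":0.7,"y":0,"z":1,"wx":0,"wy":0,"wz":0,"jaw":75},{"x":0,"y":0,"z":1,"wx":0,"wy":0,"wz":0,"jaw":75},{"x":0,"y":0,"z":1,"wx":0,"wy":0,"wz":0,"jaw":75},{"x":0,"y":0,"z":1,"wx":0,"wy":0,"wz":0,"jaw":75},{"x":0,"y":0,"z":1,"wx":0,"wy":0,"wz":0,"jaw":75},{"x":0,"y":0,"z":0.6,"wx":0,"wy":0,"wz":0,"jaw":75},{"x":0,"y":0,"z":0.2,"wx":0,"wy":0,"wz":0,"jaw":75},{"x":0,"y":0,"z":0,"wx":0,"wy":0,"wz":0,"jaw":75}]}}

```text
time_s: 5.78
ee_pos: [0.5592, 0.3269, 0.0835]
eef_rot: [3.141, 0.001, -0.046]
force: [-0.1, 0.1, 0.5]
grip_width: 0.0707
```

Run:
```python
from h import *
o=ctrl.get_obs(); print(o['time_s'],o['ee_pos'],o['eef_rot'],o['force'])
c=cam('wrist'); im=ctrl.camera('wrist'); cv2.imwrite('pics/w2.png',im)
cream=lambda q:(((q[...,0]>15)&(q[...,0]<35)&(q[...,2]>170)&(q[...,1]<140))|((q[...,0]<8)|(q[...,0]>172))&(q[...,1]>170)&(q[...,2]>150))
```

```text
5.7833 [0.55917202 0.32689039 0.08349478] [ 3.14105028e+00  9.42101918e-04 -4.55079834e-02] [-0.07023366  0.0979135   0.45330801]
```

View pics/w2.png

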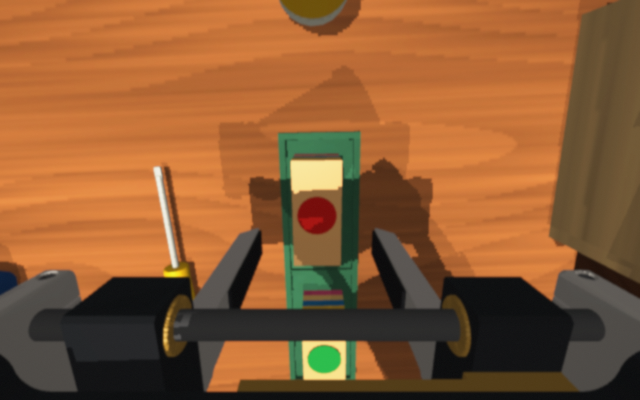

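The red blank is centred between the fingers (tag at (317,215), finger midline near column 317). Descend and grip.

Emit:
{"name": "carry_out", "arguments": {"deltas": [{"x":0,"y":0,"z":0.6,"wx":0,"wy":0,"wz":0,"jaw":75},{"x":0,"y":0,"z":0.8,"wx":0,"wy":0,"wz":0,"jaw":75},{"x":0,"y":0,"z":0.8,"wx":0,"wy":0,"wz":0,"jaw":75},{"x":0,"y":0,"z":0.6,"wx":0,"wy":0,"wz":0,"jaw":75},{"x":0,"y":0,"z":0.4,"wx":0,"wy":0,"wz":0,"jaw":75},{"x":0,"y":0,"z":0.1,"wx":0,"wy":0,"wz":0,"jaw":75},{"x":0,"y":0,"z":0,"wx":0,"wy":0,"wz":0,"jaw":75},{"x":0,"y":0,"z":0,"wx":0,"wy":0,"wz":0,"jaw":75}]}}

```text
time_s: 6.5
ee_pos: [0.5597, 0.3275, 0.0187]
eef_rot: [-3.141, -0.001, -0.045]
force: [-0.6, -0.3, 0.9]
grip_width: 0.0705
```

Emit:
{"name": "carry_out", "arguments": {"deltas": [{"x":0,"y":0,"z":0,"wx":0,"wy":0,"wz":0,"jaw":35},{"x":0,"y":0,"z":0,"wx":0,"wy":0,"wz":0,"jaw":30},{"x":0,"y":0,"z":0,"wx":0,"wy":0,"wz":0,"jaw":30},{"x":0,"y":0,"z":0,"wx":0,"wy":0,"wz":0,"jaw":30},{"x":0,"y":0,"z":0,"wx":0,"wy":0,"wz":0,"jaw":30}], "squeeze": 20}}

```text
time_s: 6.92
ee_pos: [0.5594, 0.3273, 0.0181]
eef_rot: [-3.142, -0.0, -0.045]
force: [-0.2, -3.0, 1.5]
grip_width: 0.0402
```

Emit:
{"name": "carry_out", "arguments": {"deltas": [{"x":0,"y":0,"z":-0.3,"wx":0,"wy":0,"wz":0,"jaw":20},{"x":0,"y":0,"z":-0.6,"wx":0,"wy":0,"wz":0,"jaw":20},{"x":0,"y":0,"z":-0.9,"wx":0,"wy":0,"wz":0,"jaw":20},{"x":0,"y":0,"z":-1,"wx":0,"wy":0,"wz":0,"jaw":20},{"x":0,"y":0,"z":-1,"wx":0,"wy":0,"wz":0,"jaw":20},{"x":0,"y":0,"z":-1,"wx":0,"wy":0,"wz":0,"jaw":20},{"x":0,"y":0,"z":-1,"wx":0,"wy":0,"wz":0,"jaw":20},{"x":0,"y":0,"z":-1,"wx":0,"wy":0,"wz":0,"jaw":20},{"x":0,"y":0.2,"z":-1,"wx":0,"wy":0,"wz":0,"jaw":20},{"x":0,"y":0.4,"z":-1,"wx":0,"wy":0,"wz":0,"jaw":20},{"x":0,"y":0.6,"z":-0.6,"wx":0,"wy":0,"wz":0,"jaw":20},{"x":0,"y":0.8,"z":-0.3,"wx":0,"wy":0,"wz":0,"jaw":20}], "squeeze": 25}}

```text
time_s: 7.92
ee_pos: [0.5577, 0.287, 0.2144]
eef_rot: [-3.14, -0.003, -0.044]
force: [0.1, -0.3, -1.9]
grip_width: 0.0396
```

Emit:
{"name": "carry_out", "arguments": {"deltas": [{"x":0,"y":1,"z":0,"wx":0,"wy":0,"wz":0,"jaw":20},{"x":0,"y":1,"z":0,"wx":0,"wy":0,"wz":0,"jaw":20},{"x":0,"y":1,"z":0,"wx":0,"wy":0,"wz":0,"jaw":20},{"x":0,"y":1,"z":0,"wx":0,"wy":0,"wz":0,"jaw":20},{"x":0,"y":1,"z":0,"wx":0,"wy":0,"wz":0,"jaw":20},{"x":0,"y":1,"z":0,"wx":0,"wy":0,"wz":0,"jaw":20},{"x":0,"y":1,"z":0,"wx":0,"wy":0,"wz":0,"jaw":20},{"x":0,"y":1,"z":0,"wx":0,"wy":0,"wz":0,"jaw":20},{"x":0,"y":1,"z":0,"wx":0,"wy":0,"wz":0,"jaw":20},{"x":0,"y":1,"z":0,"wx":0,"wy":0,"wz":0,"jaw":20},{"x":0,"y":1,"z":0,"wx":0,"wy":0,"wz":0,"jaw":20},{"x":0,"y":1,"z":0,"wx":0,"wy":0,"wz":0,"jaw":20}]}}

```text
time_s: 8.92
ee_pos: [0.5457, 0.0456, 0.2115]
eef_rot: [3.141, 0.001, -0.046]
force: [0.7, 0.0, -1.5]
grip_width: 0.04
```

Emit:
{"name": "carry_out", "arguments": {"deltas": [{"x":0,"y":1,"z":0,"wx":0,"wy":0,"wz":0,"jaw":20},{"x":0,"y":1,"z":0,"wx":0,"wy":0,"wz":0,"jaw":20},{"x":0,"y":1,"z":0,"wx":0,"wy":0,"wz":0,"jaw":20},{"x":0,"y":1,"z":0,"wx":0,"wy":0,"wz":0,"jaw":20},{"x":0,"y":1,"z":0,"wx":0,"wy":0,"wz":0,"jaw":20},{"x":0,"y":1,"z":0,"wx":0,"wy":0,"wz":0,"jaw":20},{"x":0,"y":1,"z":0,"wx":0,"wy":0,"wz":0,"jaw":20},{"x":0,"y":1,"z":0,"wx":0,"wy":0,"wz":0,"jaw":20},{"x":0,"y":1,"z":0,"wx":0,"wy":0,"wz":0,"jaw":20},{"x":0,"y":1,"z":0,"wx":0,"wy":0,"wz":-0.2,"jaw":20},{"x":-0.2,"y":1,"z":0,"wx":0,"wy":0,"wz":0,"jaw":20},{"x":-0.2,"y":1,"z":0,"wx":0,"wy":0,"wz":0,"jaw":20}]}}

```text
time_s: 9.92
ee_pos: [0.5271, -0.1936, 0.2114]
eef_rot: [-3.141, 0.001, -0.03]
force: [-0.6, -0.6, -1.9]
grip_width: 0.039
```

Emit:
{"name": "carry_out", "arguments": {"deltas": [{"x":0,"y":0.5,"z":0,"wx":0,"wy":0,"wz":0,"jaw":20},{"x":0,"y":0,"z":0,"wx":0,"wy":0,"wz":0,"jaw":20},{"x":0,"y":0,"z":0,"wx":0,"wy":0,"wz":0,"jaw":20}]}}

```text
time_s: 10.17
ee_pos: [0.5278, -0.2021, 0.2117]
eef_rot: [-3.141, 0.0, -0.03]
force: [-0.7, 0.3, -0.6]
grip_width: 0.0396
```

Run:
```python
from h import *
o=ctrl.get_obs(); print(o['time_s'],o['ee_pos'],o['eef_rot'],o['force'])
c=cam('wrist'); im=ctrl.camera('wrist'); cv2.imwrite('pics/w3.png',im)
red=lambda q:((q[...,0]<8)|(q[...,0]>172))&(q[...,1]>170)&(q[...,2]>90)
K,oo,A=c; r,cc=proj(c,(.511,-.3515,.01)); print(r,cc)
x0=int(cc)-75;y0=int(r)-75
rr,W=fit(im,c,(x0,y0,150,150),red,.01); print(rr)
for q in ctrl.mark_of('wrist','reject_floor')[:2]: print(np.round(q['position'],1),q['conf'],onz(c,*q['position'],.006).round(4))
```

```text
10.1667 [ 0.52779489 -0.20206406  0.21169458] [-3.14118939e+00  4.21138761e-04 -3.02711668e-02] [-0.69474446  0.28773456 -0.61928307]
185.8789068426585 425.13257587476136
((511.99127197265625, -352.13018798828125), (77.34822845458984, 123.27726745605469), 88.43289184570312)
[185.5 424.2] 0.58 [ 0.5106 -0.3516  0.006 ]
```

View pics/w3.png

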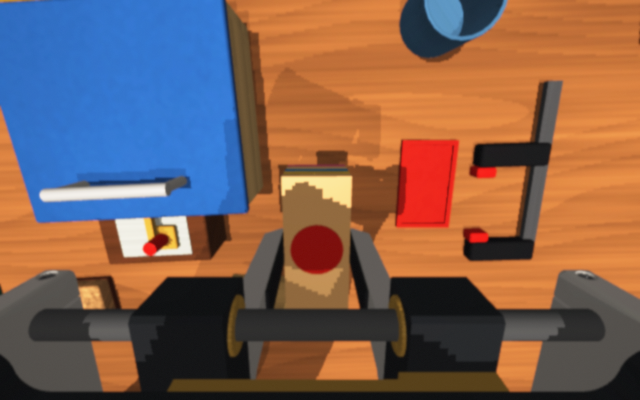

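Wrist view: the reject tray is at (427,183), which fits to (0.5115, -0.352) and agrees with the overhead cameras. The blank is held squarely. Move over the tray and lower most of the way.

Emit:
{"name": "carry_out", "arguments": {"deltas": [{"x":-0.1,"y":0.6,"z":0,"wx":0,"wy":0,"wz":0,"jaw":20},{"x":-0.1,"y":1,"z":0,"wx":0,"wy":0,"wz":0,"jaw":20},{"x":-0.1,"y":1,"z":0,"wx":0,"wy":0,"wz":0,"jaw":20},{"x":-0.1,"y":1,"z":0,"wx":0,"wy":0,"wz":0,"jaw":20},{"x":-0.1,"y":1,"z":0.3,"wx":0,"wy":0,"wz":0,"jaw":20},{"x":-0.1,"y":1,"z":0.5,"wx":0,"wy":0,"wz":0,"jaw":20},{"x":0,"y":1,"z":0.8,"wx":0,"wy":0,"wz":0,"jaw":20},{"x":0,"y":0.6,"z":1,"wx":0,"wy":0,"wz":0,"jaw":20},{"x":0,"y":0.3,"z":1,"wx":0,"wy":0,"wz":0,"jaw":20},{"x":0,"y":0,"z":1,"wx":0,"wy":0,"wz":0,"jaw":20},{"x":0,"y":0,"z":0.8,"wx":0,"wy":0,"wz":0,"jaw":20},{"x":0,"y":0,"z":0.4,"wx":0,"wy":0,"wz":0,"jaw":20}]}}

```text
time_s: 11.27
ee_pos: [0.511, -0.3512, 0.0936]
eef_rot: [-3.14, 0.002, -0.029]
force: [-0.9, -0.1, -1.8]
grip_width: 0.0398
```

Emit:
{"name": "carry_out", "arguments": {"deltas": [{"x":0,"y":0,"z":0.4,"wx":0,"wy":0,"wz":0,"jaw":20},{"x":0,"y":0,"z":0.4,"wx":0,"wy":0,"wz":0,"jaw":20},{"x":0,"y":0,"z":0.2,"wx":0,"wy":0,"wz":0,"jaw":20},{"x":0,"y":0,"z":0,"wx":0,"wy":0,"wz":0,"jaw":20}]}}

```text
time_s: 11.6
ee_pos: [0.5117, -0.3514, 0.0755]
eef_rot: [-3.141, 0.001, -0.029]
force: [0.5, -0.9, -1.3]
grip_width: 0.0397
```

Emit:
{"name": "carry_out", "arguments": {"deltas": [{"x":0,"y":0,"z":0.5,"wx":0,"wy":0,"wz":0,"jaw":20},{"x":0,"y":0,"z":0.7,"wx":0,"wy":0,"wz":0,"jaw":20},{"x":0,"y":0,"z":0.6,"wx":0,"wy":0,"wz":0,"jaw":20},{"x":0,"y":0,"z":0.4,"wx":0,"wy":0,"wz":0,"jaw":20},{"x":0,"y":0,"z":0.3,"wx":0,"wy":0,"wz":0,"jaw":20},{"x":0,"y":0,"z":0.1,"wx":0,"wy":0,"wz":0,"jaw":20},{"x":0,"y":0,"z":0,"wx":0,"wy":0,"wz":0,"jaw":20},{"x":0,"y":0,"z":0,"wx":0,"wy":0,"wz":0,"jaw":20}]}}

```text
time_s: 12.27
ee_pos: [0.512, -0.3518, 0.0244]
eef_rot: [3.141, -0.001, -0.029]
force: [0.3, 0.6, -1.1]
grip_width: 0.04
```

Emit:
{"name": "carry_out", "arguments": {"deltas": [{"x":0,"y":0,"z":0.1,"wx":0,"wy":0,"wz":0,"jaw":20},{"x":0,"y":0,"z":0.1,"wx":0,"wy":0,"wz":0,"jaw":20},{"x":0,"y":0,"z":0.1,"wx":0,"wy":0,"wz":0,"jaw":20},{"x":0,"y":0,"z":0,"wx":0,"wy":0,"wz":0,"jaw":20}]}}

```text
time_s: 12.6
ee_pos: [0.5119, -0.3517, 0.0181]
eef_rot: [3.141, -0.0, -0.029]
force: [0.5, -0.1, 0.4]
grip_width: 0.0399
```

Emit:
{"name": "carry_out", "arguments": {"deltas": [{"x":0,"y":0,"z":0.03,"wx":0,"wy":0,"wz":0,"jaw":20},{"x":0,"y":0,"z":0,"wx":0,"wy":0,"wz":0,"jaw":46},{"x":0,"y":0,"z":0,"wx":0,"wy":0,"wz":0,"jaw":52},{"x":0,"y":0,"z":0,"wx":0,"wy":0,"wz":0,"jaw":58},{"x":0,"y":0,"z":0,"wx":0,"wy":0,"wz":0,"jaw":60},{"x":0,"y":0,"z":0,"wx":0,"wy":0,"wz":0,"jaw":60}]}}

```text
time_s: 13.1
ee_pos: [0.5118, -0.3516, 0.0173]
eef_rot: [-3.142, 0.0, -0.029]
force: [-0.7, 0.6, -0.9]
grip_width: 0.0564
```

Emit:
{"name": "carry_out", "arguments": {"deltas": [{"x":0,"y":0,"z":-0.3,"wx":0,"wy":0,"wz":0,"jaw":60},{"x":0,"y":0,"z":-0.6,"wx":0,"wy":0,"wz":0,"jaw":60},{"x":0,"y":0,"z":-0.9,"wx":0,"wy":0,"wz":0,"jaw":60},{"x":0,"y":0,"z":-1,"wx":0,"wy":0,"wz":0,"jaw":60},{"x":0,"y":0,"z":-1,"wx":0,"wy":0,"wz":0,"jaw":60},{"x":0,"y":0,"z":-1,"wx":0,"wy":0,"wz":0,"jaw":60},{"x":0,"y":0,"z":-1,"wx":0,"wy":0,"wz":0,"jaw":60},{"x":0,"y":0,"z":-1,"wx":0,"wy":0,"wz":0,"jaw":60},{"x":0,"y":0,"z":-1,"wx":0,"wy":0,"wz":0,"jaw":60},{"x":0,"y":0,"z":-1,"wx":0,"wy":0,"wz":0,"jaw":60}]}}

```text
time_s: 13.93
ee_pos: [0.5117, -0.3515, 0.1958]
eef_rot: [3.141, -0.001, -0.029]
force: [-0.2, -0.4, -0.2]
grip_width: 0.0562
```

Run:
```python
from h import *
o=ctrl.get_obs(); print(o['time_s'],o['ee_pos'],o['eef_rot'],o['force'])
c=cam('wrist'); im=ctrl.camera('wrist'); cv2.imwrite('pics/w4.png',im)
t=ctrl.camera('top'); cv2.imwrite('pics/t4.png',cv2.resize(t[140:310,180:510],None,fx=2.4,fy=2.4,interpolation=cv2.INTER_CUBIC))
tag=lambda q:((q[...,0]<8)|(q[...,0]>172))&(q[...,1]>170)&(q[...,2]>150)
```

```text
13.9333 [ 0.51171319 -0.35152765  0.19575888] [ 3.14088784e+00 -9.63764550e-04 -2.91651191e-02] [-0.21062694 -0.41850673 -0.2041486 ]
```

View pics/w4.png

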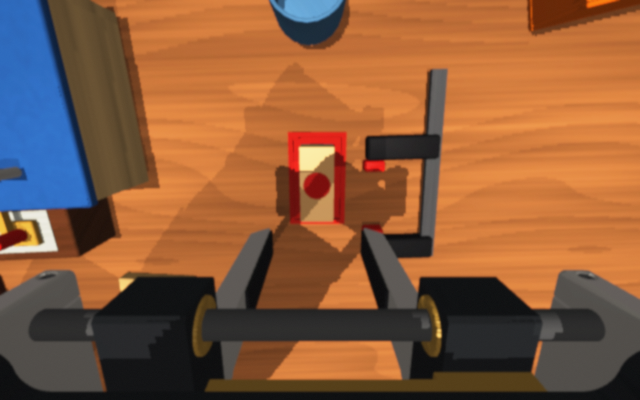

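View pics/t4.png

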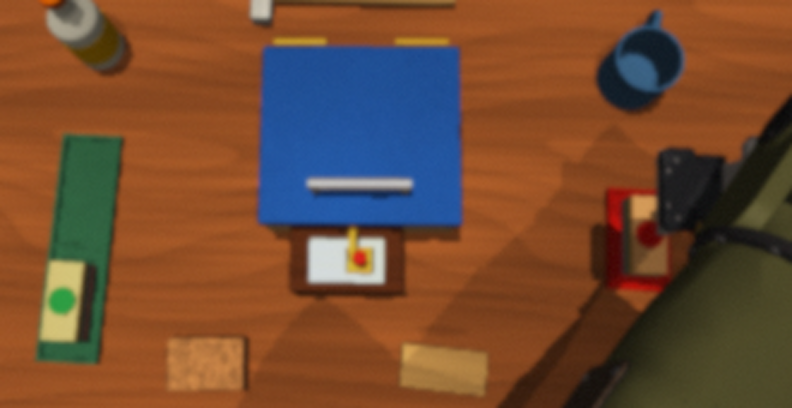

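Blank is flat and well inside the reject tray with an even margin, and the green-tagged one is still in its seat. Now measure the handle, knob and cover from the two fixed cameras.

Run:
```python
from h import *
T=cam('top');S=cam('scene'); t=cv2.imread('pics/top0.png'); s=cv2.imread('pics/scene0.png')
a=onz(T,216.7,307.9,.152);b=onz(T,216.7,351.7,.152);print('rod ends',a,b,(a+b)/2,np.linalg.norm(a-b))
print('mark',onz(T,215.1,327,.152),onz(S,183,316.6,.152))
for z in(.10,.113,.124): print('knob',z,onz(T,244.6,329.5,z),onz(S,171.7,313.6,z))
blu=lambda q:(q[...,0]>100)&(q[...,0]<125)&(q[...,1]>150)
r,W=fit(t,T,(275,150,115,92),blu,.112)
q=cv2.approxPolyDP((W*1000).astype(np.float32),12,True)[:,0]; print(q)
cv2.imwrite('pics/tz.png',cv2.resize(t[185:270,290:370],None,fx=7,fy=7,interpolation=cv2.INTER_CUBIC))
cv2.imwrite('pics/sz.png',cv2.resize(s[160:215,280:370],None,fx=8,fy=8,interpolation=cv2.INTER_CUBIC))
```

```text
rod ends [0.543087   0.03943581 0.152     ] [ 0.54593961 -0.07207464  0.152     ] [ 0.54451331 -0.01631941  0.152     ] 0.11154692717254083
mark [ 0.54846248 -0.00914368  0.152     ] [ 0.54123589 -0.02059416  0.152     ]
knob 0.1 [ 0.47808947 -0.01706071  0.1       ] [ 0.4569723  -0.01451817  0.1       ]
knob 0.113 [ 0.47697557 -0.01716168  0.113     ] [ 0.46708731 -0.01631489  0.113     ]
knob 0.124 [ 0.47603303 -0.01724712  0.124     ] [ 0.47564616 -0.01783519  0.124     ]
[[ 704.0243     96.22338 ]
 [ 507.5595     91.811745]
 [ 511.53143  -125.22497 ]
 [ 709.83624  -120.85867 ]]
```

View pics/tz.png

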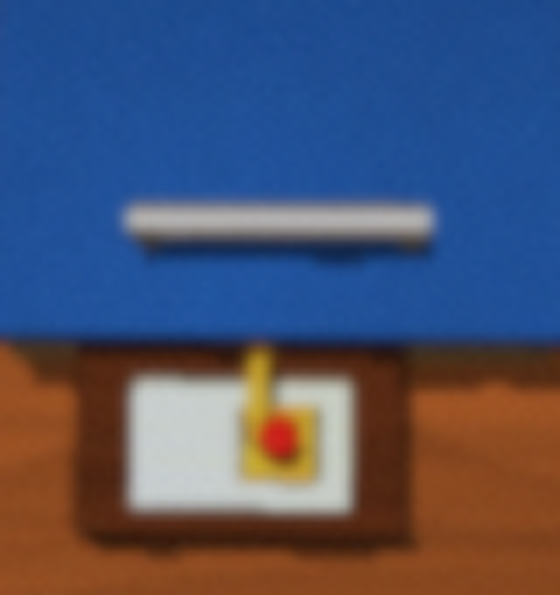

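View pics/sz.png

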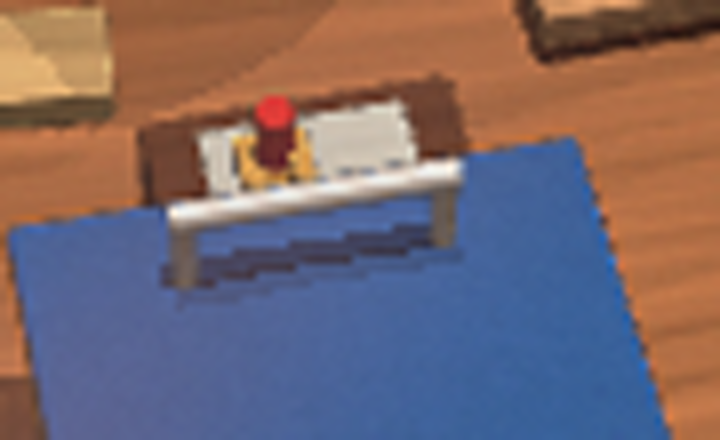

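Run:
```python
from h import *
T=cam('top');S=cam('scene')
print('rod',tri([ray(T,216.3-.4,329.9-.4),ray(S,184.25-.4,319.5-.4)]))
print('rod z.152',onz(T,215.9,329.5,.152),onz(S,183.85,319.1,.152))
print('knobtop',tri([ray(T,246.9,329.2),ray(S,173.0,313.9)]))
for z in (.134,.123): print(z,onz(T,246.9,329.2,z),onz(S,173.,313.9,z))
# left/right ends
print(tri([ray(T,215.9,307.4),ray(S,181.0,337.3)]),tri([ray(T,215.9,351.4),ray(S,186.5,300.8)]))
```

```text
rod (array([ 0.54648109, -0.01480674,  0.15319999]), [0.0007827987726341752, 0.0007827987726341543])
rod z.152 [ 0.54655929 -0.0155688   0.152     ] [ 0.54569684 -0.01385478  0.152     ]
knobtop (array([ 0.4711179 , -0.01631166,  0.11142645]), [0.00021137608029990428, 0.00021137608029991054])
0.134 [ 0.46929484 -0.01671091  0.134     ] [ 0.4886056  -0.01922191  0.134     ]
0.123 [ 0.47016755 -0.01661818  0.123     ] [ 0.48009779 -0.01770166  0.123     ]
(array([0.54516705, 0.04120145, 0.15210217]), [0.0004214576594345154, 0.000421457659434545]) (array([ 0.54760505, -0.07021781,  0.15510652]), [0.0009167695856775249, 0.0009167695856774878])
```

Emit:
{"name": "carry_out", "arguments": {"deltas": [{"x":0,"y":-0.5,"z":0,"wx":0,"wy":0,"wz":-1,"jaw":60},{"x":0.05,"y":-0.85,"z":0,"wx":0,"wy":0,"wz":-1,"jaw":60},{"x":0.1,"y":-0.85,"z":0,"wx":0,"wy":0,"wz":-1,"jaw":60},{"x":0.2,"y":-0.85,"z":0,"wx":0,"wy":0,"wz":-1,"jaw":60},{"x":0.25,"y":-0.8,"z":0,"wx":0,"wy":0,"wz":-1,"jaw":60},{"x":0.3,"y":-0.8,"z":0,"wx":0,"wy":0,"wz":-1,"jaw":60},{"x":0.35,"y":-0.75,"z":0,"wx":0,"wy":0,"wz":-1,"jaw":60},{"x":0.45,"y":-0.75,"z":0,"wx":0,"wy":0,"wz":-1,"jaw":60},{"x":0.5,"y":-0.7,"z":0,"wx":0,"wy":0,"wz":-1,"jaw":60},{"x":0.55,"y":-0.65,"z":0,"wx":0,"wy":0,"wz":-1,"jaw":60},{"x":0.6,"y":-0.6,"z":0,"wx":0,"wy":0,"wz":-1,"jaw":60},{"x":0.65,"y":-0.55,"z":0,"wx":0,"wy":0,"wz":-1,"jaw":60}]}}

```text
time_s: 15.03
ee_pos: [0.5128, -0.153, 0.1932]
eef_rot: [-3.141, 0.0, 0.935]
force: [0.8, -0.2, 0.5]
grip_width: 0.0565
```

Emit:
{"name": "carry_out", "arguments": {"deltas": [{"x":0.7,"y":-0.5,"z":0,"wx":0,"wy":0,"wz":-1,"jaw":60},{"x":0.7,"y":-0.45,"z":0,"wx":0,"wy":0,"wz":-1,"jaw":60},{"x":0.75,"y":-0.4,"z":0,"wx":0,"wy":0,"wz":-1,"jaw":60},{"x":0.8,"y":-0.3,"z":0,"wx":0,"wy":0,"wz":-1,"jaw":60},{"x":0.8,"y":-0.1,"z":0,"wx":0,"wy":0,"wz":-1,"jaw":60},{"x":0.7,"y":0,"z":0,"wx":0,"wy":0,"wz":-1,"jaw":60},{"x":0.5,"y":0,"z":0,"wx":0,"wy":0,"wz":-1,"jaw":60},{"x":0.3,"y":0,"z":0,"wx":0,"wy":0,"wz":-1,"jaw":60},{"x":0,"y":0,"z":0,"wx":0,"wy":0,"wz":-0.3,"jaw":60},{"x":0,"y":0,"z":0,"wx":0,"wy":0,"wz":0,"jaw":60}]}}

```text
time_s: 15.87
ee_pos: [0.5222, -0.0406, 0.1933]
eef_rot: [-3.141, 0.0, 1.595]
force: [-0.9, -0.4, -0.3]
grip_width: 0.0566
```

Run:
```python
from h import *
o=ctrl.get_obs(); print(o['time_s'],o['ee_pos'],o['eef_rot'],o['force'],o['qpos'])
c=cam('wrist'); im=ctrl.camera('wrist'); cv2.imwrite('pics/w5.png',im)
for l in ['handle','slide_knob']:
  for q in ctrl.mark_of('wrist',l)[:2]: print(l,np.round(q['position'],1),q['conf'],onz(c,*q['position'],.152 if l=='handle' else .101).round(4))
```

```text
15.8667 [ 0.52220381 -0.04063374  0.19325385] [-3.14139429e+00  3.68280800e-05  1.59509569e+00] [-0.88532188 -0.40062682 -0.33430134] [-1.47549649e-01  2.34141018e-01  1.58215949e+00 -7.23727512e-05
  1.32548129e+00 -1.71831426e-01]
handle [184.5 344. ] 0.95 [ 0.5455 -0.0172  0.152 ]
slide_knob [170.4 264. ] 0.78 [ 0.4712 -0.0161  0.101 ]
```

View pics/w5.png

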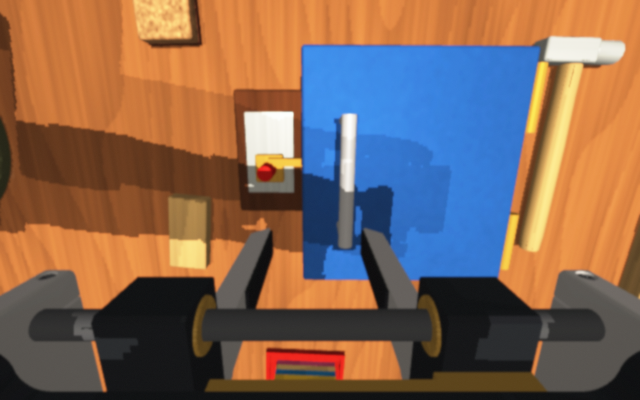

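Wrist view: rod from (349,114) to (345,248), lined up with the tool's x; the knob is at (265,171). Handle is at (0.5455, -0.016), in agreement with the other cameras. Centre over the rod, then go down and grip.

Emit:
{"name": "carry_out", "arguments": {"deltas": [{"x":0.6,"y":0.6,"z":0,"wx":0,"wy":0,"wz":0,"jaw":60},{"x":0.6,"y":0.6,"z":0,"wx":0,"wy":0,"wz":0,"jaw":60},{"x":0,"y":0,"z":0.4,"wx":0,"wy":0,"wz":0,"jaw":60},{"x":0,"y":0,"z":0.7,"wx":0,"wy":0,"wz":0,"jaw":60},{"x":0,"y":0,"z":0.7,"wx":0,"wy":0,"wz":0,"jaw":60},{"x":0,"y":0,"z":0.7,"wx":0,"wy":0,"wz":0,"jaw":60},{"x":0,"y":0,"z":0.4,"wx":0,"wy":0,"wz":0,"jaw":60},{"x":0,"y":0,"z":0.1,"wx":0,"wy":0,"wz":0,"jaw":60},{"x":0,"y":0,"z":0,"wx":0,"wy":0,"wz":0,"jaw":60},{"x":0,"y":0,"z":0,"wx":0,"wy":0,"wz":0,"jaw":60}]}}

```text
time_s: 16.85
ee_pos: [0.546, -0.0164, 0.134]
eef_rot: [3.141, 0.0, 1.594]
force: [0.5, -0.2, 0.6]
grip_width: 0.0564
```

Emit:
{"name": "carry_out", "arguments": {"deltas": [{"x":0,"y":0,"z":0,"wx":0,"wy":0,"wz":0,"jaw":30},{"x":0,"y":0,"z":0,"wx":0,"wy":0,"wz":0,"jaw":10},{"x":0,"y":0,"z":0,"wx":0,"wy":0,"wz":0,"jaw":0},{"x":0,"y":0,"z":0,"wx":0,"wy":0,"wz":0,"jaw":0},{"x":0,"y":0,"z":0,"wx":0,"wy":0,"wz":0,"jaw":0},{"x":0,"y":0,"z":0,"wx":0,"wy":0,"wz":0,"jaw":0}], "squeeze": 30}}

```text
time_s: 17.35
ee_pos: [0.5458, -0.0161, 0.1334]
eef_rot: [3.141, -0.0, 1.595]
force: [0.1, 0.2, -0.5]
grip_width: 0.0198
```

Emit:
{"name": "carry_out", "arguments": {"deltas": [{"x":0,"y":0,"z":0,"wx":0,"wy":0,"wz":0,"jaw":0},{"x":0,"y":0,"z":0,"wx":0,"wy":0,"wz":0,"jaw":0},{"x":0,"y":0,"z":0,"wx":0,"wy":0,"wz":0,"jaw":0}]}}

```text
time_s: 17.6
ee_pos: [0.5465, -0.0162, 0.1343]
eef_rot: [3.14, 0.0, 1.595]
force: [-0.9, 0.4, 10.2]
grip_width: 0.0057
```

Run:
```python
from h import *
o=ctrl.get_obs(); print(o['time_s'],o['ee_pos'],o['eef_rot'],o['force'],o['moment'],o['grip_width'])
im=ctrl.camera('wrist'); cv2.imwrite('pics/w6.png',im)
s=ctrl.camera('scene'); cv2.imwrite('pics/s6.png',cv2.resize(s[110:270,230:390],None,fx=4,fy=3.7,interpolation=cv2.INTER_CUBIC))
```

```text
17.6 [ 0.5464525  -0.01616705  0.13431864] [3.13964465e+00 1.81376350e-04 1.59476844e+00] [-0.8643297   0.42910748 10.19624194] [0.07937812 0.15052619 0.0224381 ] 0.005657479212299983
```

View pics/w6.png

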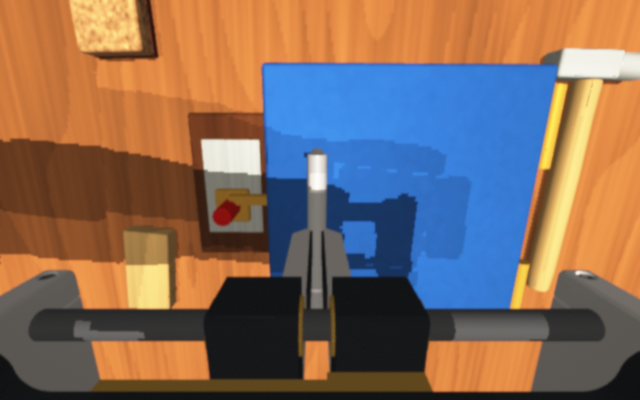

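View pics/s6.png

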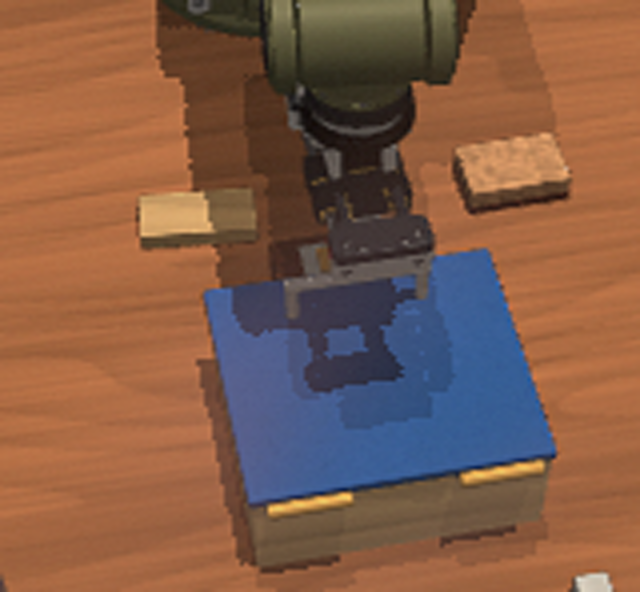

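The jaws read 5.7 mm on a 12 mm rod, with +10 N on the tool, so this is not a proper grip. Before moving I check the rod's real height in the pictures.

Run:
```python
from h import *
T=cam('top');t=cv2.imread('pics/top0.png')
blu=lambda q:(q[...,0]>100)&(q[...,0]<125)&(q[...,1]>150)
for z in (.088,.1,.112,.124):
    r,W=fit(t,T,(275,150,115,92),blu,z); print(z,np.round(r[1],1))
c=cam('wrist'); o=ctrl.get_obs(); print(o['time_s'],o['ee_pos'],o['grip_width'],o['force'])
# TCP and rod projection into wrist picture and scene
S=cam('scene')
for nm,P in [('tcp',o['ee_pos']),('rod152',(.546,-.0155,.152)),('rod129',(.546,-.0155,.129)),('rodL152',(.545,.04,.152)),('rodL129',(.545,.04,.129)),('rodR152',(.5475,-.071,.152)),('rodR129',(.5475,-.071,.129))]:
    print(nm,'wrist',np.round(proj(c,P),1),'scene',np.round(proj(S,P),1),'scene crop',np.round(((proj(S,P)[1]-230)*4,(proj(S,P)[0]-110)*3.7),0),'top',np.round(proj(T,P),1))
```

```text
0.088 [208.3 225.9]
0.1 [205.7 223.1]
0.112 [203.1 220.3]
0.124 [200.5 217.5]
17.7 [ 0.5466903 -0.0161961  0.1356506] 0.001711910525776555 [-2.83728871  0.8236323  29.47713338]
tcp wrist [228.5 314.8] scene [187.5 318.4] scene crop [353. 287.] top [216.9 329.8]
rod152 wrist [236.3 313.8] scene [184.  318.6] scene crop [354. 274.] top [216.1 329.5]
rod129 wrist [224.3 313.9] scene [188.6 318.5] scene crop [354. 291.] top [217.6 329.5]
rodL152 wrist [151.4 314.2] scene [181.  336.8] scene crop [427. 263.] top [216.  307.7]
rodL129 wrist [147.7 314.3] scene [185.6 336.5] scene crop [426. 280.] top [217.4 308.3]
rodR152 wrist [309.4 314.1] scene [187.1 300.3] scene crop [281. 285.] top [216.1 351.3]
rodR129 wrist [291.3 314.2] scene [191.7 300.5] scene crop [282. 302.] top [217.5 350.8]
```

Run:
```python
import cv2
a=cv2.imread('pics/w6.png'); cv2.imwrite('pics/w6z.png',cv2.resize(a[130:330,230:410],None,fx=4,fy=3,interpolation=cv2.INTER_CUBIC))
```

```text
(no output)
```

View pics/w6z.png

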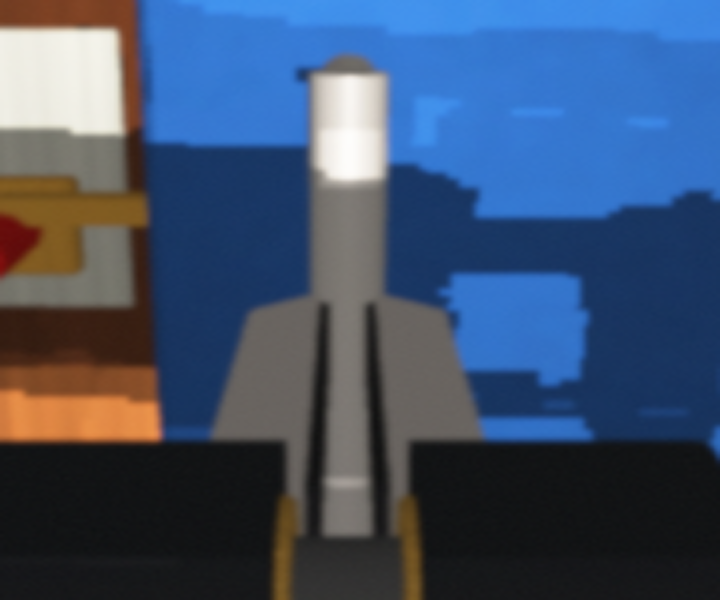

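The finger ends hide the rod and the gap is under 12 mm, so the tips closed on top of the rod. The rod still images at z≈0.152, so the real finger ends seem to sit about 20 mm behind the reported TCP. I open gently, back off and measure this.

Emit:
{"name": "carry_out", "arguments": {"deltas": [{"x":0,"y":0,"z":-0.1,"wx":0,"wy":0,"wz":0,"jaw":40},{"x":0,"y":0,"z":-0.2,"wx":0,"wy":0,"wz":0,"jaw":40},{"x":0,"y":0,"z":0,"wx":0,"wy":0,"wz":0,"jaw":40},{"x":0,"y":0,"z":0,"wx":0,"wy":0,"wz":0,"jaw":40}]}}

```text
time_s: 18.03
ee_pos: [0.5457, -0.0161, 0.1393]
eef_rot: [-3.141, -0.0, 1.595]
force: [-0.3, -0.4, 0.1]
grip_width: 0.0252
```

Run:
```python
from h import *
o=ctrl.get_obs(); print(o['time_s'],o['ee_pos'],o['eef_rot'],o['force'],o['grip_width'])
c=cam('wrist'); im=ctrl.camera('wrist'); cv2.imwrite('pics/w7.png',cv2.resize(im[110:330,210:430],None,fx=3,fy=2.7,interpolation=cv2.INTER_CUBIC))
im=ctrl.camera('scene'); cv2.imwrite('pics/s7.png',cv2.resize(im[130:240,260:380],None,fx=6,fy=5.4,interpolation=cv2.INTER_CUBIC))
Rt=R.from_euler('xyz',o['eef_rot']).as_matrix()
for w in (0,.008):
  for d in (0,.01,.02,.025):
    P=o['ee_pos']+Rt@np.array([w,0,-d]); print(w,d,np.round(proj(c,P),1))
```

```text
18.0333 [ 0.54574088 -0.01611509  0.1393011 ] [-3.14144066e+00 -1.31078833e-05  1.59484900e+00] [-0.28943856 -0.35205024  0.13275981] 0.02521345856176684
0 0 [228.4 314.8]
0 0.01 [233.7 314.8]
0 0.02 [239.5 314.7]
0 0.025 [242.6 314.6]
0.008 0 [217.8 314.8]
0.008 0.01 [222.6 314.7]
0.008 0.02 [227.9 314.7]
0.008 0.025 [230.7 314.6]
```

View pics/w7.png

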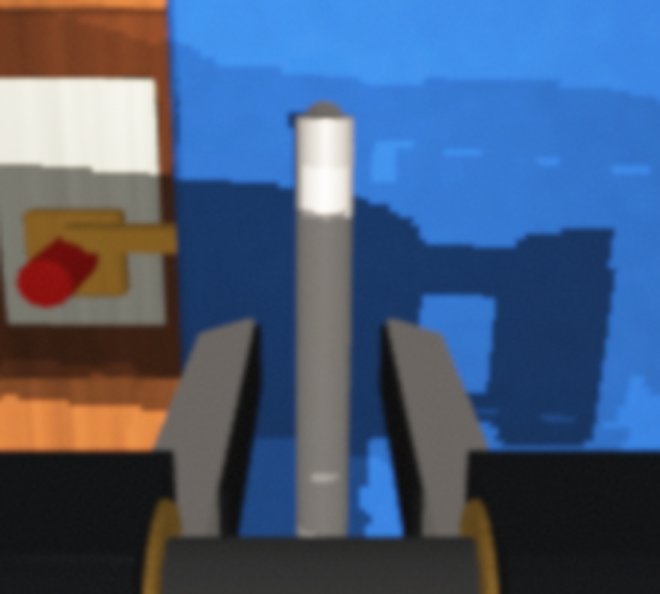

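View pics/s7.png

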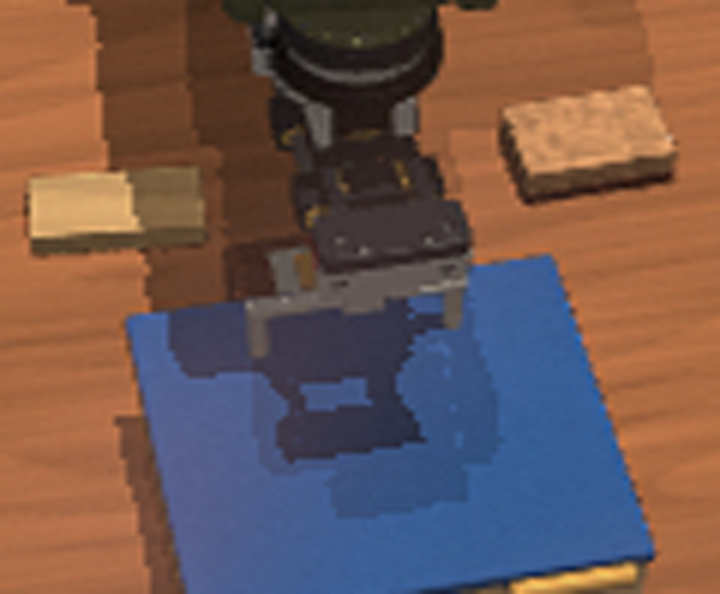

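The finger ends image where points 20–25 mm behind the reported TCP would fall, and the rod is now visible clear of and centred between them. Go lower in steps, watching the force.

Emit:
{"name": "carry_out", "arguments": {"deltas": [{"x":0,"y":0,"z":0.3,"wx":0,"wy":0,"wz":0,"jaw":45},{"x":0,"y":0,"z":0.4,"wx":0,"wy":0,"wz":0,"jaw":45},{"x":0,"y":0,"z":0.2,"wx":0,"wy":0,"wz":0,"jaw":45},{"x":0,"y":0,"z":0,"wx":0,"wy":0,"wz":0,"jaw":45},{"x":0,"y":0,"z":0,"wx":0,"wy":0,"wz":0,"jaw":45}]}}

```text
time_s: 18.55
ee_pos: [0.5456, -0.0161, 0.1209]
eef_rot: [-3.141, -0.0, 1.595]
force: [0.2, 0.2, -0.3]
grip_width: 0.0424
```

Emit:
{"name": "carry_out", "arguments": {"deltas": [{"x":0,"y":0,"z":0.2,"wx":0,"wy":0,"wz":0,"jaw":45},{"x":0,"y":0,"z":0.2,"wx":0,"wy":0,"wz":0,"jaw":45},{"x":0,"y":0,"z":0.1,"wx":0,"wy":0,"wz":0,"jaw":45},{"x":0,"y":0,"z":0,"wx":0,"wy":0,"wz":0,"jaw":45}]}}

```text
time_s: 18.88
ee_pos: [0.5456, -0.0161, 0.1108]
eef_rot: [-3.141, -0.0, 1.595]
force: [-0.7, 0.0, 0.2]
grip_width: 0.0421
```

Run:
```python
from h import *
o=ctrl.get_obs(); print(o['time_s'],o['ee_pos'],o['eef_rot'],o['force'],o['grip_width'])
c=cam('wrist'); im=ctrl.camera('wrist'); cv2.imwrite('pics/w8.png',cv2.resize(im[110:330,210:430],None,fx=3,fy=2.7,interpolation=cv2.INTER_CUBIC))
```

```text
18.8833 [ 0.5455711  -0.01611515  0.11076307] [-3.14081862e+00 -1.20793922e-04  1.59475680e+00] [-0.67164811  0.00488472  0.18040004] 0.04214885698619057
```

View pics/w8.png

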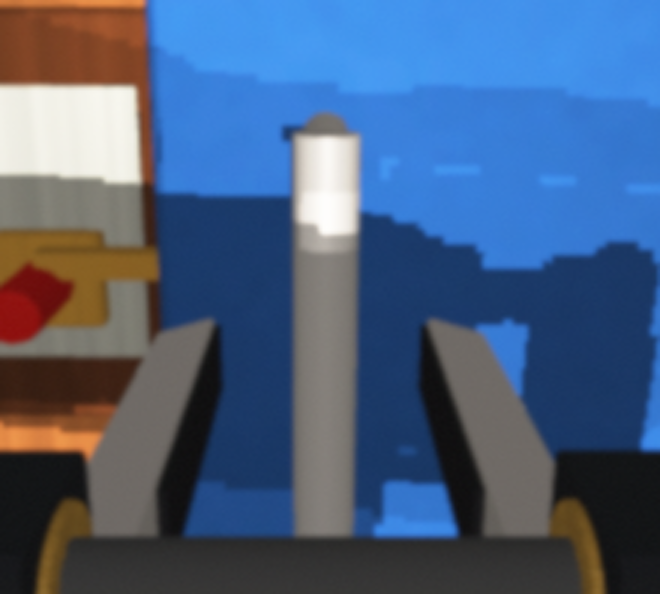

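No contact even with the reported TCP at 0.111, just below the cover's top face, so the offset is confirmed. Close on the rod.

Emit:
{"name": "carry_out", "arguments": {"deltas": [{"x":0,"y":0,"z":0,"wx":0,"wy":0,"wz":0,"jaw":20},{"x":0,"y":0,"z":0,"wx":0,"wy":0,"wz":0,"jaw":5},{"x":0,"y":0,"z":0,"wx":0,"wy":0,"wz":0,"jaw":0},{"x":0,"y":0,"z":0,"wx":0,"wy":0,"wz":0,"jaw":0},{"x":0,"y":0,"z":0,"wx":0,"wy":0,"wz":0,"jaw":0},{"x":0,"y":0,"z":0,"wx":0,"wy":0,"wz":0,"jaw":0},{"x":0,"y":0,"z":0,"wx":0,"wy":0,"wz":0,"jaw":0}], "squeeze": 30}}

```text
time_s: 19.52
ee_pos: [0.5464, -0.0161, 0.1115]
eef_rot: [3.14, 0.0, 1.595]
force: [5.5, 0.3, -3.2]
grip_width: 0.011
```

Emit:
{"name": "carry_out", "arguments": {"deltas": [{"x":0,"y":0,"z":-0.1,"wx":0,"wy":0,"wz":0,"jaw":0},{"x":0,"y":0,"z":-0.1,"wx":0,"wy":0,"wz":0,"jaw":0},{"x":0,"y":0,"z":-0.1,"wx":0,"wy":0,"wz":0,"jaw":0},{"x":0,"y":0,"z":0,"wx":0,"wy":0,"wz":0,"jaw":0}]}}

```text
time_s: 19.85
ee_pos: [0.5484, -0.0161, 0.1178]
eef_rot: [3.135, 0.0, 1.595]
force: [21.7, 1.0, -10.8]
grip_width: 0.0109
```

Emit:
{"name": "carry_out", "arguments": {"deltas": [{"x":0,"y":0,"z":-0.1,"wx":0,"wy":0,"wz":0,"jaw":0},{"x":0,"y":0,"z":0,"wx":0,"wy":0,"wz":0,"jaw":0}]}}

```text
time_s: 20.02
ee_pos: [0.5489, -0.0162, 0.1194]
eef_rot: [3.134, 0.0, 1.595]
force: [27.3, 1.2, -14.5]
grip_width: 0.0114
```

Emit:
{"name": "carry_out", "arguments": {"deltas": [{"x":0,"y":0.15,"z":0,"wx":0,"wy":0,"wz":0,"jaw":0},{"x":0,"y":0,"z":0,"wx":0,"wy":0,"wz":0,"jaw":0}]}}

```text
time_s: 20.18
ee_pos: [0.5485, -0.0161, 0.1188]
eef_rot: [-3.14, 0.0, 1.595]
force: [-0.4, -1.0, -3.5]
grip_width: 0.0111
```

Emit:
{"name": "carry_out", "arguments": {"deltas": [{"x":0,"y":0,"z":-0.1,"wx":0,"wy":0,"wz":0,"jaw":0},{"x":0,"y":0,"z":0,"wx":0,"wy":0,"wz":0,"jaw":0}]}}

```text
time_s: 20.35
ee_pos: [0.5487, -0.0161, 0.1197]
eef_rot: [-3.141, -0.0, 1.595]
force: [8.8, -1.5, -19.6]
grip_width: 0.0109
```

Emit:
{"name": "carry_out", "arguments": {"deltas": [{"x":0,"y":0,"z":-0.1,"wx":0,"wy":0,"wz":0,"jaw":0},{"x":0,"y":0,"z":0,"wx":0,"wy":0,"wz":0,"jaw":0}]}}

```text
time_s: 20.52
ee_pos: [0.5487, -0.0161, 0.1206]
eef_rot: [-3.14, -0.0, 1.595]
force: [16.4, -0.9, -30.9]
grip_width: 0.0111
```

The tug is conclusive. The cover rose about 8 mm and stopped dead; another 2 mm of commanded lift gave under 1 mm of travel while the pull rose from 20 to 31 N. The bolt is caught. Lower the cover and let go.

Emit:
{"name": "carry_out", "arguments": {"deltas": [{"x":0,"y":0,"z":0.2,"wx":0,"wy":0,"wz":0,"jaw":0},{"x":0,"y":0,"z":0.2,"wx":0,"wy":0,"wz":0,"jaw":0},{"x":0,"y":-0.15,"z":0.2,"wx":0,"wy":0,"wz":0,"jaw":0},{"x":0,"y":0,"z":0,"wx":0,"wy":0,"wz":0,"jaw":0},{"x":0,"y":0,"z":0,"wx":0,"wy":0,"wz":0,"jaw":0}]}}

```text
time_s: 20.93
ee_pos: [0.5465, -0.0161, 0.112]
eef_rot: [3.139, 0.0, 1.595]
force: [4.4, 0.5, -0.2]
grip_width: 0.0109
```

Emit:
{"name": "carry_out", "arguments": {"deltas": [{"x":0,"y":0,"z":0,"wx":0,"wy":0,"wz":0,"jaw":20},{"x":0,"y":0,"z":0,"wx":0,"wy":0,"wz":0,"jaw":35},{"x":0,"y":0,"z":0,"wx":0,"wy":0,"wz":0,"jaw":35},{"x":0,"y":0,"z":0,"wx":0,"wy":0,"wz":0,"jaw":35},{"x":0,"y":0,"z":-0.4,"wx":0,"wy":0,"wz":0,"jaw":35},{"x":0,"y":0,"z":-0.7,"wx":0,"wy":0,"wz":0,"jaw":35},{"x":0,"y":0,"z":-0.9,"wx":0,"wy":0,"wz":0,"jaw":35},{"x":0,"y":0,"z":-0.9,"wx":0,"wy":0,"wz":0,"jaw":35},{"x":0,"y":0,"z":-0.6,"wx":0,"wy":0,"wz":0,"jaw":35},{"x":0,"y":0,"z":0,"wx":0,"wy":0,"wz":0,"jaw":35}]}}

```text
time_s: 21.77
ee_pos: [0.5468, -0.0162, 0.1844]
eef_rot: [3.137, 0.001, 1.595]
force: [-0.1, -0.5, -0.1]
grip_width: 0.0331
```

Emit:
{"name": "carry_out", "arguments": {"deltas": [{"x":-0.3,"y":-0.6,"z":0,"wx":0,"wy":0,"wz":0,"jaw":0},{"x":-0.4,"y":-0.9,"z":0,"wx":0,"wy":0,"wz":0,"jaw":0},{"x":-0.4,"y":-0.9,"z":0,"wx":0,"wy":0,"wz":0,"jaw":0},{"x":-0.4,"y":-0.9,"z":0,"wx":0,"wy":0,"wz":0,"jaw":0},{"x":-0.2,"y":-0.5,"z":0.2,"wx":0,"wy":0,"wz":0,"jaw":0},{"x":0,"y":0,"z":0.6,"wx":0,"wy":0,"wz":0,"jaw":0},{"x":0,"y":0,"z":0.8,"wx":0,"wy":0,"wz":0,"jaw":0},{"x":0,"y":0,"z":0.6,"wx":0,"wy":0,"wz":0,"jaw":0},{"x":0,"y":0,"z":0.2,"wx":0,"wy":0,"wz":0,"jaw":0},{"x":0,"y":0,"z":0,"wx":0,"wy":0,"wz":0,"jaw":0}]}}

```text
time_s: 22.6
ee_pos: [0.47, -0.0518, 0.1323]
eef_rot: [-3.139, -0.0, 1.595]
force: [-0.5, -0.3, -0.6]
grip_width: 0.0003
```

Run:
```python
from h import *
o=ctrl.get_obs(); print(o['time_s'],o['ee_pos'],o['eef_rot'],o['force'],o['grip_width'])
c=cam('wrist'); im=ctrl.camera('wrist'); cv2.imwrite('pics/w9.png',im)
for l in ['slide_knob']:
  for q in ctrl.mark_of('wrist',l)[:2]: print(l,np.round(q['position'],1),q['conf'],onz(c,*q['position'],.101).round(4))
```

```text
22.6 [ 0.47001073 -0.05182264  0.13230481] [-3.13942294e+00 -4.80014084e-04  1.59482207e+00] [-0.5083848  -0.33091332 -0.57422463] 0.00033670199874563775
slide_knob [168.7 316.5] 0.69 [ 0.4702 -0.0141  0.101 ]
```

View pics/w9.png

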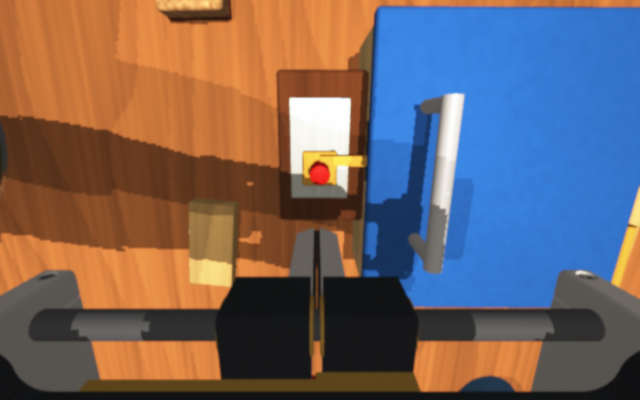

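The knob is at (319,172), straight ahead of the closed fingers (midline 317). Lower to knob height, then push towards +y.

Emit:
{"name": "carry_out", "arguments": {"deltas": [{"x":0,"y":0,"z":0.5,"wx":0,"wy":0,"wz":0,"jaw":0},{"x":0,"y":0,"z":0.7,"wx":0,"wy":0,"wz":0,"jaw":0},{"x":0,"y":0,"z":0.7,"wx":0,"wy":0,"wz":0,"jaw":0},{"x":0,"y":0,"z":0.5,"wx":0,"wy":0,"wz":0,"jaw":0},{"x":0,"y":0,"z":0.3,"wx":0,"wy":0,"wz":0,"jaw":0},{"x":0,"y":0,"z":0.1,"wx":0,"wy":0,"wz":0,"jaw":0},{"x":0,"y":0,"z":0,"wx":0,"wy":0,"wz":0,"jaw":0}]}}

```text
time_s: 23.28
ee_pos: [0.4706, -0.0519, 0.0772]
eef_rot: [-3.141, -0.0, 1.595]
force: [-0.1, -0.2, -0.8]
grip_width: 0.0006
```

Emit:
{"name": "carry_out", "arguments": {"deltas": [{"x":0.3,"y":0,"z":0,"wx":0,"wy":0,"wz":0,"jaw":0},{"x":0.4,"y":0,"z":0,"wx":0,"wy":0,"wz":0,"jaw":0},{"x":0.4,"y":0,"z":0,"wx":0,"wy":0,"wz":0,"jaw":0},{"x":0.3,"y":0,"z":0,"wx":0,"wy":0,"wz":0,"jaw":0},{"x":0,"y":0,"z":0,"wx":0,"wy":0,"wz":0,"jaw":0}]}}

```text
time_s: 23.7
ee_pos: [0.4702, -0.0227, 0.0777]
eef_rot: [3.141, 0.0, 1.596]
force: [-0.4, 0.5, -0.2]
grip_width: 0.0
```

Run:
```python
from h import *
im=ctrl.camera('wrist'); cv2.imwrite('pics/w10.png',cv2.resize(im[80:330,210:430],None,fx=3,fy=2.4,interpolation=cv2.INTER_CUBIC))
```

View pics/w10.png

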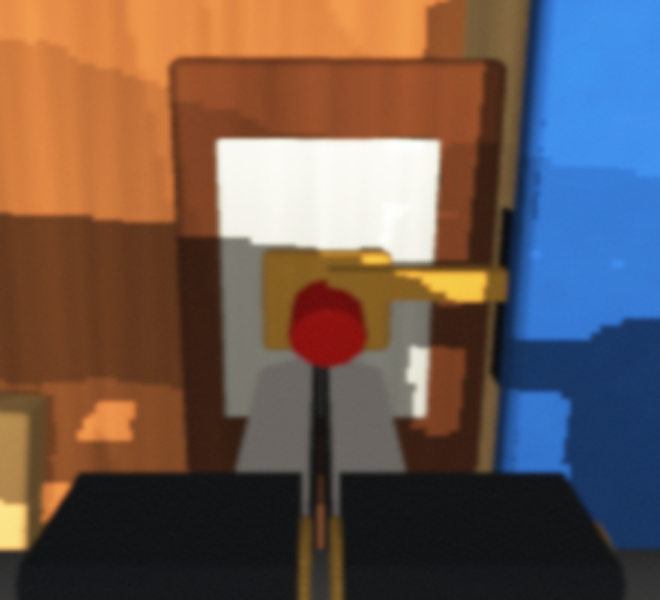

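The fingers are against the knob near (326,325) in this crop. Push on.

Emit:
{"name": "carry_out", "arguments": {"deltas": [{"x":0.2,"y":0,"z":0,"wx":0,"wy":0,"wz":0,"jaw":0},{"x":0.3,"y":0,"z":0,"wx":0,"wy":0,"wz":0,"jaw":0},{"x":0.3,"y":0,"z":0,"wx":0,"wy":0,"wz":0,"jaw":0},{"x":0.1,"y":0,"z":0,"wx":0,"wy":0,"wz":0,"jaw":0},{"x":0,"y":0,"z":0,"wx":0,"wy":0,"wz":0,"jaw":0}]}}

```text
time_s: 24.17
ee_pos: [0.4695, -0.0054, 0.0773]
eef_rot: [-3.142, -0.0, 1.595]
force: [0.2, -0.7, -2.1]
grip_width: 0.0005
```

Emit:
{"name": "carry_out", "arguments": {"deltas": [{"x":0.1,"y":0,"z":0,"wx":0,"wy":0,"wz":0,"jaw":0},{"x":0.1,"y":0,"z":0,"wx":0,"wy":0,"wz":0,"jaw":0}]}}

```text
time_s: 24.33
ee_pos: [0.4695, -0.003, 0.0774]
eef_rot: [3.141, 0.002, 1.595]
force: [-0.3, -21.5, 1.3]
grip_width: 0.0005
```

The push met the end stop: 21 N at y = -0.003, where 30 mm of travel should end. Back off, rise and check.

Emit:
{"name": "carry_out", "arguments": {"deltas": [{"x":0,"y":0,"z":0,"wx":0,"wy":0,"wz":0,"jaw":0},{"x":-0.4,"y":0,"z":0,"wx":0,"wy":0,"wz":0,"jaw":0},{"x":-0.6,"y":0,"z":-0.2,"wx":0,"wy":0,"wz":0,"jaw":0},{"x":-0.3,"y":0,"z":-0.6,"wx":0,"wy":0,"wz":0,"jaw":0},{"x":0,"y":0,"z":-1,"wx":0,"wy":0,"wz":0,"jaw":0},{"x":0,"y":0,"z":-1,"wx":0,"wy":0,"wz":0,"jaw":0},{"x":0,"y":0,"z":-1,"wx":0,"wy":0,"wz":0,"jaw":10},{"x":0,"y":0,"z":-1,"wx":0,"wy":0,"wz":0,"jaw":30},{"x":0,"y":0,"z":-0.5,"wx":0,"wy":0,"wz":0,"jaw":45},{"x":0,"y":0,"z":0,"wx":0,"wy":0,"wz":0,"jaw":45}]}}

```text
time_s: 25.17
ee_pos: [0.4708, -0.028, 0.185]
eef_rot: [3.138, 0.0, 1.595]
force: [-0.5, 0.0, -0.5]
grip_width: 0.0237
```

Run:
```python
from h import *
o=ctrl.get_obs(); print(o['time_s'],o['ee_pos'],o['eef_rot'],o['force'],o['grip_width'])
c=cam('wrist'); im=ctrl.camera('wrist'); cv2.imwrite('pics/w11.png',im)
for l,z in [('slide_knob',.101),('handle',.152)]:
  for q in ctrl.mark_of('wrist',l)[:2]: print(l,np.round(q['position'],1),q['conf'],onz(c,*q['position'],z).round(4))
```

```text
25.1667 [ 0.47083866 -0.02804738  0.18504027] [3.13849342e+00 1.45519858e-04 1.59466011e+00] [-0.51000779  0.04827069 -0.52909488] 0.023700474490455765
slide_knob [156.4 317.6] 0.81 [0.4724 0.0126 0.101 ]
handle [202.9 407.6] 0.71 [ 0.5457 -0.0168  0.152 ]
```

View pics/w11.png

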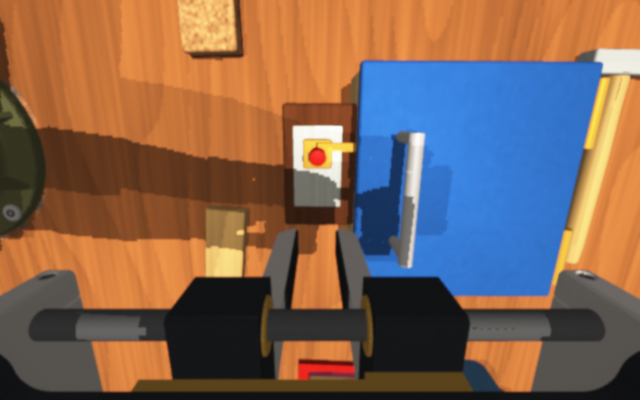

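The slide has moved from y≈-0.016 to +0.013 and the cover is down. Go back over the handle.

Emit:
{"name": "carry_out", "arguments": {"deltas": [{"x":0.1,"y":0.6,"z":0,"wx":0,"wy":0,"wz":0,"jaw":45},{"x":0.1,"y":1,"z":0,"wx":0,"wy":0,"wz":0,"jaw":45},{"x":0.1,"y":1,"z":0,"wx":0,"wy":0,"wz":0,"jaw":45},{"x":0.1,"y":0.8,"z":0,"wx":0,"wy":0,"wz":0,"jaw":45},{"x":0.1,"y":0.3,"z":0,"wx":0,"wy":0,"wz":0,"jaw":45},{"x":0,"y":0,"z":0.4,"wx":0,"wy":0,"wz":0,"jaw":45},{"x":0,"y":0,"z":0.4,"wx":0,"wy":0,"wz":0,"jaw":45},{"x":0,"y":0,"z":0.2,"wx":0,"wy":0,"wz":0,"jaw":45},{"x":0,"y":0,"z":0,"wx":0,"wy":0,"wz":0,"jaw":45}]}}

```text
time_s: 26.07
ee_pos: [0.5426, -0.0162, 0.1618]
eef_rot: [-3.139, -0.0, 1.595]
force: [-0.7, 0.4, -0.2]
grip_width: 0.0423
```

Run:
```python
from h import *
o=ctrl.get_obs(); print(o['time_s'],o['ee_pos'],o['eef_rot'],o['force'],o['grip_width'])
c=cam('wrist'); im=ctrl.camera('wrist'); cv2.imwrite('pics/w12.png',cv2.resize(im[110:330,210:430],None,fx=3,fy=2.7,interpolation=cv2.INTER_CUBIC))
```

```text
26.0667 [ 0.54257691 -0.01622142  0.16182987] [-3.13922523e+00 -2.66637742e-04  1.59467058e+00] [-0.70312486  0.35340409 -0.16183718] 0.04225497629818305
```

View pics/w12.png

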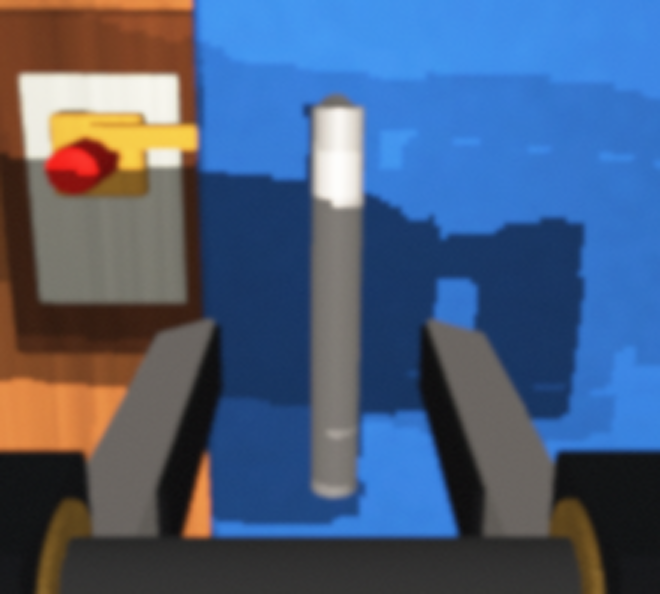

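Rod is about 4 mm to the +y side of the finger midline (column 335 against 320 in the crop). Correct, go down and grip.

Emit:
{"name": "carry_out", "arguments": {"deltas": [{"x":0,"y":0.2,"z":0.2,"wx":0,"wy":0,"wz":0,"jaw":45},{"x":0,"y":0,"z":0.5,"wx":0,"wy":0,"wz":0,"jaw":45},{"x":0,"y":0,"z":0.6,"wx":0,"wy":0,"wz":0,"jaw":45},{"x":0,"y":0,"z":0.6,"wx":0,"wy":0,"wz":0,"jaw":45},{"x":0,"y":0,"z":0.4,"wx":0,"wy":0,"wz":0,"jaw":45},{"x":0,"y":0,"z":0.1,"wx":0,"wy":0,"wz":0,"jaw":45},{"x":0,"y":0,"z":0,"wx":0,"wy":0,"wz":0,"jaw":45}]}}

```text
time_s: 26.7
ee_pos: [0.5475, -0.0161, 0.1147]
eef_rot: [-3.141, -0.0, 1.595]
force: [0.8, 0.6, 0.5]
grip_width: 0.0421
```

Emit:
{"name": "carry_out", "arguments": {"deltas": [{"x":0,"y":0,"z":0,"wx":0,"wy":0,"wz":0,"jaw":20},{"x":0,"y":0,"z":0,"wx":0,"wy":0,"wz":0,"jaw":5},{"x":0,"y":0,"z":0,"wx":0,"wy":0,"wz":0,"jaw":0},{"x":0,"y":0,"z":0,"wx":0,"wy":0,"wz":0,"jaw":0},{"x":0,"y":0,"z":0,"wx":0,"wy":0,"wz":0,"jaw":0},{"x":0,"y":0,"z":0,"wx":0,"wy":0,"wz":0,"jaw":0},{"x":0,"y":0,"z":0,"wx":0,"wy":0,"wz":0,"jaw":0}], "squeeze": 25}}

```text
time_s: 27.28
ee_pos: [0.5464, -0.0161, 0.1155]
eef_rot: [-3.138, -0.0, 1.595]
force: [-12.0, -0.4, 7.1]
grip_width: 0.0114
```

Run:
```python
from h import *
o=ctrl.get_obs(); print(o['time_s'],o['ee_pos'],o['eef_rot'],o['force'],o['grip_width'])
g=.152-o['ee_pos'][2]; print('grip dist',g)
def H(th): return np.array([-.165*np.cos(th)+.046*np.sin(th), .165*np.sin(th)+.046*np.cos(th)])
def pose(th,k):
    ph=k*th; tz=np.array([-np.sin(ph),-np.cos(ph)]); ty=np.array([np.cos(ph),-np.sin(ph)]) # tool y ~ world +x
    return H(th)+g*tz,ty,tz,ph
for k in (.5,):
    N=16; ths=np.linspace(0,.785,N+1)
    for a,b in zip(ths[:-1],ths[1:]):
        p,ty,tz,ph=pose(a,k); q,_,_,ph2=pose(b,k); d=q-p
        print(k,round(b,3),'y %.2f z %.2f wx %.2f'%(d@ty/.02,d@tz/.02,(ph2-ph)/.08), (q-H(0)+[o['ee_pos'][0],.152]).round(4))
```

```text
27.2833 [ 0.54636571 -0.01610311  0.11547754] [-3.13804023e+00 -3.72400014e-05  1.59484683e+00] [-12.02518773  -0.40621424   7.1369652 ] 0.011416419026152732
grip dist 0.036522464764309204
0.5 0.049 y 0.08 z -0.40 wx 0.31 [0.5479 0.1235]
0.5 0.098 y 0.09 z -0.40 wx 0.31 [0.5499 0.1315]
0.5 0.147 y 0.10 z -0.40 wx 0.31 [0.5522 0.1393]
0.5 0.196 y 0.11 z -0.39 wx 0.31 [0.5549 0.1469]
0.5 0.245 y 0.12 z -0.39 wx 0.31 [0.558  0.1544]
0.5 0.294 y 0.13 z -0.38 wx 0.31 [0.5615 0.1618]
0.5 0.343 y 0.14 z -0.38 wx 0.31 [0.5652 0.1689]
0.5 0.392 y 0.14 z -0.38 wx 0.31 [0.5694 0.1758]
0.5 0.442 y 0.15 z -0.37 wx 0.31 [0.5739 0.1825]
0.5 0.491 y 0.16 z -0.37 wx 0.31 [0.5786 0.1889]
0.5 0.54 y 0.17 z -0.36 wx 0.31 [0.5837 0.195 ]
0.5 0.589 y 0.18 z -0.36 wx 0.31 [0.5891 0.2009]
0.5 0.638 y 0.19 z -0.35 wx 0.31 [0.5947 0.2065]
0.5 0.687 y 0.20 z -0.34 wx 0.31 [0.6007 0.2118]
0.5 0.736 y 0.21 z -0.34 wx 0.31 [0.6068 0.2168]
0.5 0.785 y 0.21 z -0.33 wx 0.31 [0.6132 0.2214]
```

Emit:
{"name": "carry_out", "arguments": {"deltas": [{"x":0,"y":-0.05,"z":0,"wx":0,"wy":0,"wz":0,"jaw":0},{"x":0,"y":0.08,"z":-0.4,"wx":0.3,"wy":0,"wz":0,"jaw":0},{"x":0,"y":0.09,"z":-0.4,"wx":0.3,"wy":0,"wz":0,"jaw":0},{"x":0,"y":0,"z":0,"wx":0,"wy":0,"wz":0,"jaw":0}]}}

```text
time_s: 27.62
ee_pos: [0.55, -0.0161, 0.132]
eef_rot: [-3.09, 0.0, 1.595]
force: [-9.1, -0.8, -0.3]
grip_width: 0.011
```

Up 16 mm with no resistance, so the bolt is clear. Carry on along the arc.

Emit:
{"name": "carry_out", "arguments": {"deltas": [{"x":0,"y":0.08,"z":-0.4,"wx":0.3,"wy":0,"wz":0,"jaw":0},{"x":0,"y":0.1,"z":-0.4,"wx":0.3,"wy":0,"wz":0,"jaw":0},{"x":0,"y":0.12,"z":-0.4,"wx":0.3,"wy":0,"wz":0,"jaw":0},{"x":0,"y":0.13,"z":-0.4,"wx":0.3,"wy":0,"wz":0,"jaw":0},{"x":0,"y":0,"z":0,"wx":0,"wy":0,"wz":0,"jaw":0}]}}

```text
time_s: 28.03
ee_pos: [0.5619, -0.0158, 0.1629]
eef_rot: [-2.996, 0.0, 1.595]
force: [-6.8, -1.1, 1.0]
grip_width: 0.011
```

Emit:
{"name": "carry_out", "arguments": {"deltas": [{"x":0,"y":0.14,"z":-0.38,"wx":0.3,"wy":0,"wz":0,"jaw":0},{"x":0,"y":0.14,"z":-0.38,"wx":0.3,"wy":0,"wz":0,"jaw":0},{"x":0,"y":0.15,"z":-0.37,"wx":0.3,"wy":0,"wz":0,"jaw":0},{"x":0,"y":0,"z":0,"wx":0,"wy":0,"wz":0,"jaw":0}]}}

```text
time_s: 28.37
ee_pos: [0.5741, -0.0157, 0.1834]
eef_rot: [-2.925, 0.0, 1.595]
force: [-8.4, -1.9, 2.8]
grip_width: 0.0108
```

Emit:
{"name": "carry_out", "arguments": {"deltas": [{"x":0,"y":0.15,"z":-0.37,"wx":0.3,"wy":0,"wz":0,"jaw":0},{"x":0,"y":0.16,"z":-0.36,"wx":0.3,"wy":0,"wz":0,"jaw":0},{"x":0,"y":0.17,"z":-0.36,"wx":0.3,"wy":0,"wz":0,"jaw":0},{"x":0,"y":0.18,"z":-0.35,"wx":0.3,"wy":0,"wz":0,"jaw":0},{"x":0,"y":0,"z":0,"wx":0,"wy":0,"wz":0,"jaw":0}]}}

```text
time_s: 28.78
ee_pos: [0.5942, -0.0152, 0.2072]
eef_rot: [-2.829, 0.0, 1.595]
force: [-4.3, -2.8, 0.3]
grip_width: 0.0112
```

Emit:
{"name": "carry_out", "arguments": {"deltas": [{"x":0,"y":0.2,"z":-0.34,"wx":0.3,"wy":0,"wz":0,"jaw":0},{"x":0,"y":0.21,"z":-0.34,"wx":0.3,"wy":0,"wz":0,"jaw":0},{"x":0,"y":0.21,"z":-0.33,"wx":0.3,"wy":0,"wz":0,"jaw":0},{"x":0,"y":0,"z":0,"wx":0,"wy":0,"wz":0,"jaw":0},{"x":0,"y":0,"z":0,"wx":0,"wy":0,"wz":0,"jaw":0}]}}

```text
time_s: 29.2
ee_pos: [0.6121, -0.0149, 0.2222]
eef_rot: [-2.759, 0.0, 1.595]
force: [-2.9, -4.2, -1.7]
grip_width: 0.011
```

Run:
```python
from h import *
o=ctrl.get_obs(); print(o['time_s'],o['ee_pos'],o['eef_rot'],o['force'],o['moment'],o['grip_width'],o['qpos'])
Rt=R.from_euler('xyz',o['eef_rot']).as_matrix(); P=o['ee_pos']-.0365*Rt[:,2]; d=P-np.array([.5114+.2,0,.106]); print(P, np.degrees(np.arctan2(d[2],-d[0])-np.arctan2(.046,.165)), np.hypot(d[0],d[2]))
for n in('scene','top'):
    cv2.imwrite(f'pics/{n}13.png',ctrl.camera(n))
S=cam('scene');
for l in ['handle']:
  a=ctrl.mark_of('scene',l)[:1];b=ctrl.mark_of('top',l)[:1];print(a,b)
```

```text
29.2 [ 0.6120651  -0.01491547  0.22219123] [-2.75916298e+00  4.84069161e-04  1.59455609e+00] [-2.93754349 -4.15580234 -1.70993119] [-0.63493807  0.13766747  0.25223136] 0.010983332747699866 [-0.06768425  0.70182129  0.89364273 -0.036843    1.92685103 -0.09753953]
[ 0.62568178 -0.01457549  0.25605449] 44.6851256333056 0.17281193212904547
[{'position': [182.1, 323.8], 'conf': 0.65}] []
```

View pics/scene13.png

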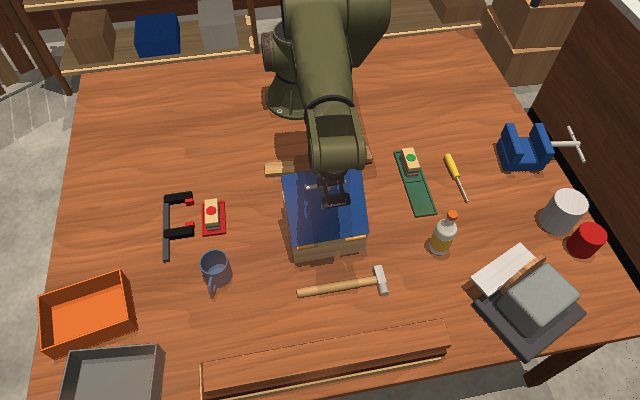

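View pics/top13.png

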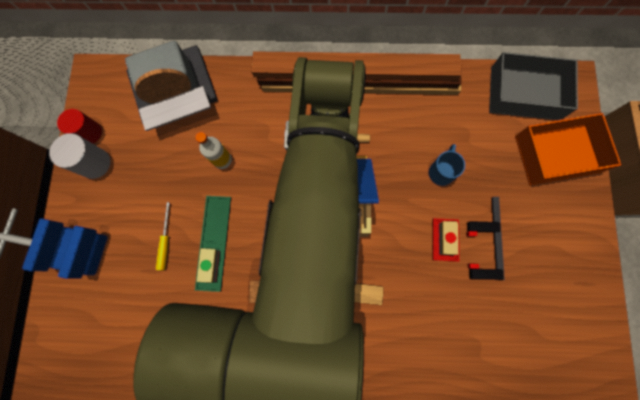

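Run:
```python
from h import *
S=cam('scene');T=cam('top'); s=cv2.imread('pics/scene13.png');x0,y0=255,145;k=6
z=cv2.resize(s[y0:y0+95,x0:x0+130],None,fx=k,fy=k,interpolation=cv2.INTER_CUBIC)
for deg,col in((35,(0,255,255)),(45,(0,0,255)),(55,(255,255,255))):
    t=np.radians(deg)
    for y in(-.126,.1):
        P=(.711-.206*np.cos(t)+.006*np.sin(t),y-.0,.106+.206*np.sin(t)+.006*np.cos(t)); r,c=proj(S,P); print(deg,y,round(r,1),round(c,1),'top',np.round(proj(T,P),1))
        cv2.circle(z,(int((c+.5-x0)*k),int((r+.5-y0)*k)),5,col,2)
cv2.imwrite('pics/s13z.png',z)
```

```text
35 -0.126 173.2 280.1 top [212.  376.7]
35 0.1 162.0 358.3 top [209.6 280.1]
45 -0.126 173.9 280.7 top [199.6 378.1]
45 0.1 162.3 361.0 top [197.2 279. ]
55 -0.126 177.0 281.7 top [185.2 379.4]
55 0.1 165.0 364.2 top [182.8 278.2]
```

View pics/s13z.png

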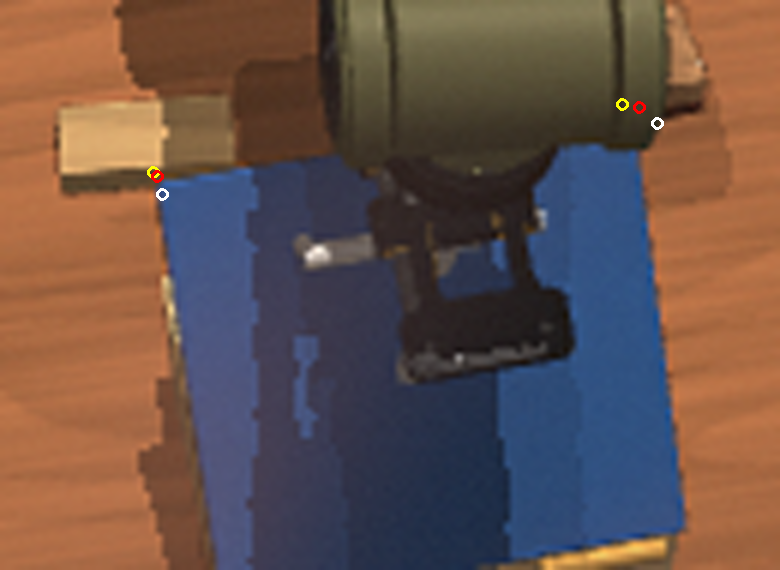

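The scene view puts the cover's front-left corner at the 45° mark (about (281,174)). Kinematics give 44.7°, and the rod is still gripped. Hand in.

Run:
```python
from station import ctrl
print(ctrl.hand_in()); o=ctrl.get_obs(); print(o['time_s'],o['ee_pos'],o['force'],o['grip_width'])
```

```text
the job is handed in; nothing more can be done
None
the job is handed in; nothing more can be done
```

The job is handed in at about 29.5 s of the 72 s allowed. The gripper is still holding the cover open at about 45°.

- **Blank:** I set the red-tagged blank down flat in the red reject tray. The last top and scene pictures show it there, with the green-tagged blank still in its seat in the pass tray.
- **Tug:** The cover rose about 8 mm and stopped dead, with the pull climbing to 31 N, so the bolt was caught. I lowered the cover and let go of it before touching the slide.
- **Slide:** I pushed the knob until it met its end stop at about 21 N. The camera put its travel at about 28–29 mm of the nominal 30 mm, which is within camera error.
- **Cover:** It then lifted freely. Arm position gives 44.7°, and the cover's front corner in the scene picture fits 45°, though that view hardly tells 35° from 45°. The top picture gave only a rough match because the arm hides most of the cover. The grip reads 11 mm on the 12 mm rod, and the force on the tool is small.

**Failed first grip:** The first try at the handle closed on top of the rod and pressed on it with about 29 N. The real finger ends sit about 20 mm behind the reported TCP, which disagrees with the description. I backed off, confirmed the offset in the wrist picture, and gripped lower. The other bench items look undisturbed in the pictures.

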